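# Put the spice jars away in the drawer

## Robot

A 6-joint arm with a two-finger parallel gripper is mounted at the origin on the work surface. World frame = base frame: x ahead of the robot, y to its left, z up, the work surface at z = 0. Lengths are in m, angles in rad, forces in N, time in s.
With the tool pointing down it reaches from about 0.35 to 0.875 m from the base axis. Payload 4.2 kg.
Tool frame: the origin (TCP) lies midway between the tips of the shut fingers; the grasp point (between the pads) lies r.grasp_offset behind it (r.grasp_offset is the distance from the TCP to the grasp point, in m); z points along the fingers, y is the line along which they close (so a half turn about z gives the same grasp; the last joint's range is limited). The gripper opens to 87 mm and grips with 3 to 60 N. Pads are 19 mm wide; open, the fingers measure 117 mm over their backs; the gripper's body (75 mm by 190 mm) begins 51 mm behind the grasp point.
Start: joints at [-1.068, 0.385, 0.008, 0, -1.194, -0.259], TCP at [0.151, -0.606, 0.223] pointing down, gripper open.
Joint ranges: [-3.14, 3.14], [-1.21, 2.06], [-1.07, 1.41], [-3.16, 2.05], [-2.99, -0.16], [-3.1, 3.1]. Speed limits (rad/s): [2.79, 2.79, 3.14, 3.14, 3.14, 3.14].

## Interface

Orientations are given as a unit quaternion [x, y, z, w].
In Python, from cell import r gives the robot as it stands.
- The arm moves only by the shell command python3 -m handwheel 'ROWS' [FORCE]. ROWS is JSON, a list that holds one entry, the list of rows, each a list of 7 numbers: the opening, from 0 (shut) to 1 (fully open), then the shift along the tool's x, y, z in m, then the turn, a rotation vector about the tool's x, y, z in degrees. A call has 1 to 5 rows; each row shifts and turns the commanded pose from where the row before left it, along the tool's axes as they then stand; what a row does not reach is not made up. A row lasts 1/10 s, in which the tool goes at most 50 mm and 8.59 degrees, less where a joint would pass 70% of its speed; a pose out of reach is approached as far as the arm can. A call is refused whole if a number of a shift passes 0.05 or a number of a turn 8.59, either way. A call with a gripper value outside its range is refused whole. The fingers move at their own pace and stop on an object; FORCE is the grip in N (left out, the last holds). Time passes only in rows, so rows that do not move let the fingers close. It gives the time, the measured TCP pose, the force, the opening and the grip force at its end, in the units of the state.
- r.get_state(): the state, without advancing time (a new reading comes with each control period).
- r.capture(name): name is "scene" or "top" or "wrist"; returns the picture (384x512x3 uint8, red, green, blue); there is no depth.
- r.get_calibration(name): a dict with "fx", "fy", "cx", "cy" (pixels), "extrinsics" (4x4, takes a point from camera to world coordinates). Camera axes: x right, y down, z forward; pixel columns grow to the right and rows downward; lengths in m; the calibration is good to about 2 mm. A picture is of the moment at which its call begins: read the wrist's pose just before it. get_calibration takes no time and is no camera call; for the wrist camera it gives the pose at the moment of the call.
- r.finish_job(): hands the job in; it is judged then, once.
The state is a dict: "t": time; "joint_pos": joint angles; "joint_velocities": joint speeds; "effort": joint torques, N m; "position": TCP position; "tcp_rot": TCP orientation; "ft_force": force on the tool from outside, world axes, zero at the start; "moment": the same for the moment, N m; "width": finger opening in m; "gripper_force": force on a finger pad.
Only numpy, scipy, OpenCV 4.12 (cv2) and the standard library are available. Lean on these libraries where they do the work, as an engineer would, in place of code of your own. Each camera call takes 0.05 s, during which the arm holds its last target. There are 200 camera calls.

## Task

Open the spice drawer fully, set every glass jar from the counter upright into a pocket of its own, the squat jars in the large pockets of the front row and the slim ones in the small pockets of the back row, then close the drawer completely. The jars are thin glass: never squeeze one with more than 40 N of grip force, lower each into its pocket before letting go instead of dropping it, and do not slam the drawer. Leave the pepper mill and everything else where it is.

Things in the scene. Friction and masses are not known exactly. Their poses are not given: they have to be found in the camera images.
- drawer (a joint): opening (m) of the drawer of a brown wooden counter-top cabinet, 300 wide, 250 deep, 128 mm high: 0 shut, 0.21 fully open; friction 2 N, stays where left. Its pale insert has 2 rows of 3 square pockets 24 mm deep: front row, large, 68 mm wide, centres 112 mm from the handle along the handle's +x; back row, small, 52 mm, at 184 mm; in both rows at y 0 and 88 mm to either side; floors 87 mm below the handle
- handle (a point): centre of the drawer's steel bar handle, level, 12 mm thick, 120 mm long, 97 mm above the counter, 45 mm in front of the drawer's front panel (12 mm thick, top edge 120 mm above the counter). Moves with the drawer. x: straight into the cabinet (the drawer opens along -x), y: along the bar, z: up. With the drawer fully open the back row of pockets stands 83 mm in front of the cabinet
- squat0_mid (a point): squat round jar of thin glass with a flat steel screw cap, 58 mm in diameter, 62 mm high, 0.12 to 0.21 kg, standing upright on the counter; this point is its centre, half-way up, z is its upright axis. May be absent
- squat1_mid (a point): squat round jar of thin glass with a flat steel screw cap, 58 mm in diameter, 62 mm high, 0.12 to 0.21 kg, standing upright on the counter; this point is its centre, half-way up, z is its upright axis. May be absent
- squat2_mid (a point): squat round jar of thin glass with a flat steel screw cap, 58 mm in diameter, 62 mm high, 0.12 to 0.21 kg, standing upright on the counter; this point is its centre, half-way up, z is its upright axis. May be absent
- slim0_mid (a point): slim round jar of thin glass with a flat steel screw cap, 42 mm in diameter, 80 mm high, 0.09 to 0.16 kg, standing upright on the counter; this point is its centre, half-way up, z is its upright axis. May be absent
- slim1_mid (a point): slim round jar of thin glass with a flat steel screw cap, 42 mm in diameter, 80 mm high, 0.09 to 0.16 kg, standing upright on the counter; this point is its centre, half-way up, z is its upright axis. May be absent
- slim2_mid (a point): slim round jar of thin glass with a flat steel screw cap, 42 mm in diameter, 80 mm high, 0.09 to 0.16 kg, standing upright on the counter; this point is its centre, half-way up, z is its upright axis. May be absent
- mill: wooden pepper mill, 52 mm in diameter, 140 mm high, among the jars; stays where it is (origin: centre of its foot)
- tea_tin: dark metal tea tin, 75 x 55 mm, 85 mm high; stays (origin: centre of its underside)
- mug: blue mug, 95 mm high; stays (origin: centre of its foot)
- spoon: wooden spoon, 220 mm long, lying on the counter; stays

How it is judged:
On the way, in this order (a step that is already met when the one before it is completed fails the run):
1. the drawer is pulled open (at least 0.18 m) (value of joint drawer above 0.18 m), for 0.2 s.
2. every jar stands in a pocket of its own size, let go, with the drawer still open (x of squat0_mid in the frame of handle between 0.101 and 0.123 m and (y of squat0_mid in the frame of handle between -0.099 and -0.077 m or y of squat0_mid in the frame of handle between -0.011 and 0.011 m or y of squat0_mid in the frame of handle between 0.077 and 0.099 m) and z of each of squat0_mid, squat1_mid, squat2_mid in the frame of handle below -0.05 m and angle between each of squat0_mid, squat1_mid, squat2_mid, slim0_mid, slim1_mid, slim2_mid's own z axis and vertical below 0.12 rad and x of squat1_mid in the frame of handle between 0.101 and 0.123 m and (y of squat1_mid in the frame of handle between -0.099 and -0.077 m or y of squat1_mid in the frame of handle between -0.011 and 0.011 m or y of squat1_mid in the frame of handle between 0.077 and 0.099 m) and x of squat2_mid in the frame of handle between 0.101 and 0.123 m and (y of squat2_mid in the frame of handle between -0.099 and -0.077 m or y of squat2_mid in the frame of handle between -0.011 and 0.011 m or y of squat2_mid in the frame of handle between 0.077 and 0.099 m) and x of slim0_mid in the frame of handle between 0.173 and 0.195 m and (y of slim0_mid in the frame of handle between -0.099 and -0.077 m or y of slim0_mid in the frame of handle between -0.011 and 0.011 m or y of slim0_mid in the frame of handle between 0.077 and 0.099 m) and z of each of slim0_mid, slim1_mid, slim2_mid in the frame of handle below -0.041 m and x of slim1_mid in the frame of handle between 0.173 and 0.195 m and (y of slim1_mid in the frame of handle between -0.099 and -0.077 m or y of slim1_mid in the frame of handle between -0.011 and 0.011 m or y of slim1_mid in the frame of handle between 0.077 and 0.099 m) and x of slim2_mid in the frame of handle between 0.173 and 0.195 m and (y of slim2_mid in the frame of handle between -0.099 and -0.077 m or y of slim2_mid in the frame of handle between -0.011 and 0.011 m or y of slim2_mid in the frame of handle between 0.077 and 0.099 m) and value of joint drawer above 0.12 m and contact force between the fingers and squat0 below 0.05 N and contact force between the fingers and squat1 below 0.05 N and contact force between the fingers and squat2 below 0.05 N and contact force between the fingers and slim0 below 0.05 N and contact force between the fingers and slim1 below 0.05 N and contact force between the fingers and slim2 below 0.05 N), for 0.3 s.
At the end, for the whole second after the job is handed in: The drawer is shut (within 8 mm) and every jar present stands at rest in a pocket of its own size: within 11 mm of the pocket's centre along each side, upright within 0.12 rad, its foot within 6 mm of the pocket floor (value of joint drawer below 0.008 m and x of squat0_mid in the frame of handle between 0.101 and 0.123 m and (y of squat0_mid in the frame of handle between -0.099 and -0.077 m or y of squat0_mid in the frame of handle between -0.011 and 0.011 m or y of squat0_mid in the frame of handle between 0.077 and 0.099 m) and z of each of squat0_mid, squat1_mid, squat2_mid in the frame of handle below -0.05 m and angle between each of squat0_mid, squat1_mid, squat2_mid, slim0_mid, slim1_mid, slim2_mid's own z axis and vertical below 0.12 rad and x of squat1_mid in the frame of handle between 0.101 and 0.123 m and (y of squat1_mid in the frame of handle between -0.099 and -0.077 m or y of squat1_mid in the frame of handle between -0.011 and 0.011 m or y of squat1_mid in the frame of handle between 0.077 and 0.099 m) and x of squat2_mid in the frame of handle between 0.101 and 0.123 m and (y of squat2_mid in the frame of handle between -0.099 and -0.077 m or y of squat2_mid in the frame of handle between -0.011 and 0.011 m or y of squat2_mid in the frame of handle between 0.077 and 0.099 m) and x of slim0_mid in the frame of handle between 0.173 and 0.195 m and (y of slim0_mid in the frame of handle between -0.099 and -0.077 m or y of slim0_mid in the frame of handle between -0.011 and 0.011 m or y of slim0_mid in the frame of handle between 0.077 and 0.099 m) and z of each of slim0_mid, slim1_mid, slim2_mid in the frame of handle below -0.041 m and x of slim1_mid in the frame of handle between 0.173 and 0.195 m and (y of slim1_mid in the frame of handle between -0.099 and -0.077 m or y of slim1_mid in the frame of handle between -0.011 and 0.011 m or y of slim1_mid in the frame of handle between 0.077 and 0.099 m) and x of slim2_mid in the frame of handle between 0.173 and 0.195 m and (y of slim2_mid in the frame of handle between -0.099 and -0.077 m or y of slim2_mid in the frame of handle between -0.011 and 0.011 m or y of slim2_mid in the frame of handle between 0.077 and 0.099 m) and linear speed of each of squat0, squat1, squat2, slim0, slim1, slim2 below 0.03 m/s); the robot touches nothing.
It fails at once if a jar is squeezed too hard (more than 60 N at each finger, 120 N in all) (contact force between the fingers and squat0 above 120 N or contact force between the fingers and squat1 above 120 N or contact force between the fingers and squat2 above 120 N or contact force between the fingers and slim0 above 120 N or contact force between the fingers and slim1 above 120 N or contact force between the fingers and slim2 above 120 N).
It fails at once if a jar is let go more than 25 mm above a pocket floor, over the drawer ((contact force between the fingers and squat0 below 0.05 N and z of squat0_mid in the frame of handle above -0.031 m and x of squat0_mid in the frame of handle between 0.05 and 0.22 m and y of squat0_mid in the frame of handle between -0.13 and 0.13 m) or (contact force between the fingers and squat1 below 0.05 N and z of squat1_mid in the frame of handle above -0.031 m and x of squat1_mid in the frame of handle between 0.05 and 0.22 m and y of squat1_mid in the frame of handle between -0.13 and 0.13 m) or (contact force between the fingers and squat2 below 0.05 N and z of squat2_mid in the frame of handle above -0.031 m and x of squat2_mid in the frame of handle between 0.05 and 0.22 m and y of squat2_mid in the frame of handle between -0.13 and 0.13 m) or (contact force between the fingers and slim0 below 0.05 N and z of slim0_mid in the frame of handle above -0.022 m and x of slim0_mid in the frame of handle between 0.05 and 0.22 m and y of slim0_mid in the frame of handle between -0.13 and 0.13 m) or (contact force between the fingers and slim1 below 0.05 N and z of slim1_mid in the frame of handle above -0.022 m and x of slim1_mid in the frame of handle between 0.05 and 0.22 m and y of slim1_mid in the frame of handle between -0.13 and 0.13 m) or (contact force between the fingers and slim2 below 0.05 N and z of slim2_mid in the frame of handle above -0.022 m and x of slim2_mid in the frame of handle between 0.05 and 0.22 m and y of slim2_mid in the frame of handle between -0.13 and 0.13 m)).
It fails at once if the drawer is slammed (it closes faster than 0.4 m/s) (velocity of joint drawer below -0.4 m/s).
It fails at once if a bystander is moved more than 40 mm (distance of any of mill, tea_tin, mug, spoon from where it was at the start of the episode above 0.04 m).
Of squat0, squat1, squat2, slim0, slim1, slim2 only 4 to 6 are there at a start; the rules pass over those that are not, and their reading is None.
At some moment in a run one of squat0, squat1, squat2 may be knocked a few centimetres aside while the robot is not near it.
It also fails if it takes over 210 s, if anything falls off the work surface, if the arm or the gripper's body presses on something with over 40 N, if the wrist force passes 120 N, or if a joint passes its speed limit or range.

## Working session

There is one attempt and no reset: what is moved stays moved. The work goes in short steps, Python scripts to look and compute and a shell command to move; the robot and the scene stay as the last step left them, time stands still between calls to the robot, and variables do not carry over. Pictures are saved under pics/ and viewed, at most 14 in all, crops included, and the job is handed in when it is done.

```bash
ls; mkdir -p pics
python3 - <<'E'
from cell import r
import cv2,numpy as np
s=r.get_state();print(s,r.grasp_offset)
for n in("scene","top"):
    cv2.imwrite(f"pics/{n}0.png",cv2.cvtColor(r.capture(n),cv2.COLOR_RGB2BGR));c=r.get_calibration(n);print(n,c['fx'],c['cx'],c['cy'],np.round(c['extrinsics'],4).tolist())
E
```

```text
pics
{'t': 0.0, 'joint_pos': array([-1.06836630e+00,  3.85572025e-01,  6.64287561e-03, -5.12455498e-04,
       -1.19401772e+00, -2.58627371e-01]), 'joint_velocities': array([-0.00039542, -0.00060273, -0.00034393,  0.00130546, -0.00255641,
        0.00102311]), 'effort': array([-7.49036117e-04, -3.90665352e+01,  1.87402761e+01,  4.21992078e+00,
        1.08296119e-02, -2.24172213e-04]), 'position': array([ 0.1507645 , -0.60592288,  0.22145495]), 'tcp_rot': array([-1.21505744e-01,  9.92590117e-01,  1.08680754e-03, -1.78250168e-04]), 'ft_force': array([-0.31090027,  0.58497678,  0.75818062]), 'moment': array([-0.04050096,  0.01233855,  0.00454558]), 'gripper_force': 0.0, 'width': 0.08710244564362171} 0.0187
scene 377.7570554573462 269.9144147592585 193.23444000958747 [[-0.3578, 0.7604, -0.5421, 1.105], [0.9337, 0.3005, -0.1947, 0.2906], [0.0148, -0.5758, -0.8175, 1.0218], [0.0, 0.0, 0.0, 1.0]]
top 424.1220761086686 260.677180199596 192.24255835675345 [[0.0274, -0.9905, 0.1349, 0.3345], [-0.9995, -0.0296, -0.0144, 0.0602], [0.0182, -0.1345, -0.9907, 1.3331], [0.0, 0.0, 0.0, 1.0]]
```

View pics/scene0.png

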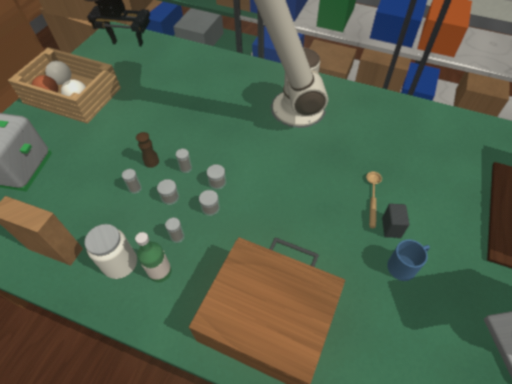

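View pics/top0.png

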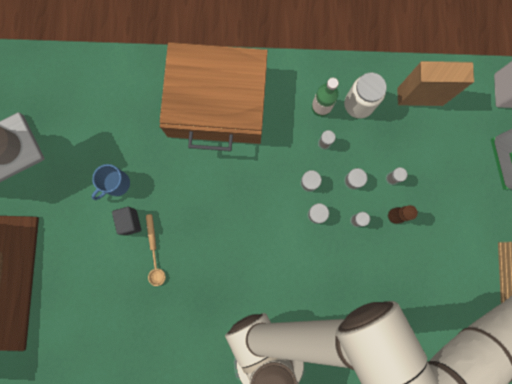

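The scene picture shows six jars and the mill left of the cabinet. In the top picture, the squat jars are at (312,181), (357,179), (319,214), the slim ones at (328,139), (399,176), (362,220), the mill foot near (396,215) and the handle at (210,148). I'll refine this on an enlarged crop.

```bash
cat > h.py <<'E'
from cell import r
import cv2,numpy as np
from scipy.spatial.transform import Rotation as R
def px2w(n,u,v,z,c=None):
    c=c or r.get_calibration(n);E=np.array(c['extrinsics'])
    d=E[:3,:3]@[(u-c['cx'])/c['fx'],(v-c['cy'])/c['fy'],1];o=E[:3,3]
    return o+d*(z-o[2])/d[2]
def w2px(n,p,c=None):
    c=c or r.get_calibration(n);E=np.array(c['extrinsics'])
    q=E[:3,:3].T@(np.array(p)-E[:3,3]);return [c['fx']*q[0]/q[2]+c['cx'],c['fy']*q[1]/q[2]+c['cy']]
def yaw():
    # world angle of tool x axis, deg
    m=R.from_quat(r.get_state()['tcp_rot']).as_matrix();return np.degrees(np.arctan2(m[1,0],m[0,0]))
E
python3 - <<'E'
from h import *
t=cv2.imread('pics/top0.png');
a=cv2.resize(t[120:240,300:420],None,fx=4,fy=4,interpolation=cv2.INTER_CUBIC)
b=cv2.resize(t[100:180,155:275],None,fx=4,fy=4,interpolation=cv2.INTER_CUBIC)
cv2.imwrite('pics/c1.png',a);cv2.imwrite('pics/c2.png',b)
for u,v,z in [(312,181,.062),(357,179,.062),(319,214,.062),(328,137,.08),(400,174,.08),(363,218,.08)]: print(u,v,px2w('top',u,v,z).round(3))
print('mill',px2w('top',397,215,0.0),px2w('top',408,212,.14))
for u,v in[(191,147),(231,150),(211,149)]:print(px2w('top',u,v,.097).round(3))
for u,v,z in[(163,125,.128),(261,129,.128),(168,45,.128),(267,49,.128)]:print(px2w('top',u,v,z).round(3))
print(yaw())
E
```

```text
312 181 [ 0.547 -0.113  0.062]
357 179 [ 0.557 -0.251  0.062]
319 214 [ 0.447 -0.136  0.062]
328 137 [ 0.681 -0.158  0.08 ]
400 174 [ 0.573 -0.377  0.08 ]
363 218 [ 0.437 -0.264  0.08 ]
mill [ 0.4562533  -0.39290146  0.        ] [ 0.45291764 -0.37686848  0.14      ]
[0.633 0.253 0.097]
[0.627 0.134 0.097]
[0.628 0.194 0.097]
[0.688 0.333 0.128]
[0.685 0.047 0.128]
[0.936 0.333 0.128]
[0.934 0.036 0.128]
-166.04227908681747
```

View pics/c1.png

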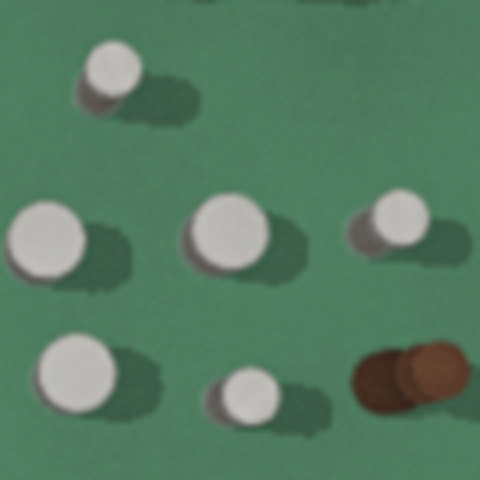

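View pics/c2.png

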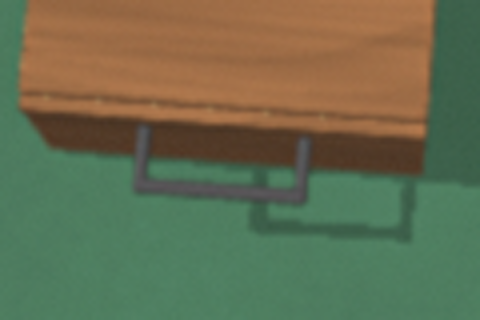

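The enlargements show six clear bright caps plus the mill, and a handle bar running from about (189,147) to (231,149) in full-picture pixels. Next I'll segment the caps and the bar for exact positions.

```bash
cat >> h.py <<'E'
def jars(t=None,n='top',c=None):
    # cap centres from the bright cap discs in the top picture
    if t is None: t=cv2.cvtColor(r.capture(n),cv2.COLOR_RGB2BGR)
    hsv=cv2.cvtColor(t,cv2.COLOR_BGR2HSV)
    m=((hsv[...,1]<30)&(hsv[...,2]>165)).astype(np.uint8)
    k,_,st,ce=cv2.connectedComponentsWithStats(m)
    out=[]
    for i in range(1,k):
        if 100<st[i,4]<450 and 100<ce[i,1]<250 and 130<ce[i,0]<420:
            slim=st[i,4]<220
            out.append(('slim' if slim else 'squat',st[i,4],ce[i].round(1),px2w(n,*ce[i],.08 if slim else .062).round(4)[:2]))
    return out
def go(p,yawdeg):
    # tool-axes shift from the measured pose to a world point, and turn about tool z (deg)
    s=r.get_state();m=R.from_quat(s['tcp_rot']).as_matrix()
    d=m.T@(np.array(p)-s['position']);down=np.cross(m[:,2],[0,0,-1])
    print('pos',s['position'].round(4),'shift',(d*1000).round(1),'yaw',round(yaw(),2),'turn z',round(-(yawdeg-yaw()+180)%360-180,2),'tilt turn xy',np.degrees(m.T@down).round(2)[:2],'w',round(s['width'],4),'f',s['ft_force'].round(1))
E
python3 - <<'E'
from h import *
t=cv2.imread('pics/top0.png')
for j in jars(t):print(*j)
hsv=cv2.cvtColor(t,cv2.COLOR_BGR2HSV)
print(hsv[148,195:200].tolist(),hsv[120,210].tolist(),hsv[165,215].tolist())
m=(hsv[...,1]<60);m[:138]=0;m[160:]=0;m[:,:180]=0;m[:,240:]=0
ys,xs=np.nonzero(m);print(len(xs))
# bar rows: per column centroid
cols=[u for u in range(192,229) if m[:,u].any()]
vs=[np.nonzero(m[:,u])[0].mean() for u in cols]
k,b=np.polyfit(cols,vs,1);print(k,b,xs.min(),xs.max())
A,B=px2w('top',xs.min(),k*xs.min()+b,.1),px2w('top',xs.max(),k*xs.max()+b,.1)
print(A,B,(A+B)/2,'bar yaw',np.degrees(np.arctan2(-(A-B)[0],(A-B)[1])))
go([.4,-.1,.25],180)
E
```

```text
slim 125 [327.9 136.7] [ 0.682  -0.1579]
squat 245 [357.  177.3] [ 0.5625 -0.251 ]
slim 126 [399.7 173.8] [ 0.5737 -0.376 ]
squat 250 [311.2 179.5] [ 0.5512 -0.111 ]
squat 258 [318.7 212.7] [ 0.4507 -0.1346]
slim 132 [362.2 218.4] [ 0.4357 -0.2617]
[[70, 56, 95], [70, 56, 95], [69, 45, 91], [69, 41, 87], [69, 37, 89]] [13, 142, 165] [71, 96, 127]
227
0.07600758653390237 131.26678520625887 188 232
[0.63588299 0.26192948 0.1       ] [0.62987483 0.13110103 0.1       ] [0.63287891 0.19651525 0.1       ] bar yaw -2.629400651350204
pos [ 0.1507 -0.606   0.2216] shift [-364.   431.   -27.6] yaw -166.04 turn z 13.96 tilt turn xy [ 0.11 -0.  ] w 0.0867 f [-0.4 -0.   0.8]
```

```bash
a='x'; 
python3 -m handwheel '[[[1,-0.033,0.032,-0.01,0,0,0],[1,-0.033,0.032,-0.01,0,0,0],[1,-0.033,0.032,-0.01,0,0,0],[1,-0.033,0.032,-0.01,0,0,0],[1,-0.033,0.032,-0.01,0,0,0]]]'
python3 -m handwheel '[[[1,-0.033,0.032,-0.01,0,0,0],[1,-0.033,0.032,-0.01,0,0,0],[1,-0.033,0.032,-0.01,0,0,0],[1,-0.033,0.032,-0.01,0,0,0],[1,-0.033,0.032,-0.01,0,0,0]]]'
python3 -m handwheel '[[[1,-0.033,0.032,-0.005,0,0,0],[1,-0.033,0.032,0,0,0,0],[1,-0.033,0.032,0,0,0,0],[1,-0.033,0.032,0,0,0,0],[1,-0.033,0.032,0,0,0,0]]]'
python3 -m handwheel '[[[1,-0.033,0.032,0,0,0,0],[1,-0.033,0.032,0,0,0,0],[1,-0.033,0.032,0,0,0,0],[1,0,0,0,0,0,-8],[1,0,0,0,0,0,-8]]]'
python3 -m handwheel '[[[1,0,0,0,0,0,-8],[1,0,0,0,0,0,-8],[1,0,0,0,0,0,-8],[1,0,0,0,0,0,-8],[1,0,0,0,0,0,-8]]]'
python3 -m handwheel '[[[1,0,0,0,0,0,-8],[1,0,0,0,0,0,-8],[1,0,0,0,0,0,0],[1,0,0,0,0,0,0]]]'
python3 - <<'E'
from h import *
go([.63,.195,.3],-92.6);print(r.get_state()['joint_pos'].round(2))
c=r.get_calibration('wrist');cv2.imwrite('pics/w1.png',cv2.cvtColor(r.capture('wrist'),cv2.COLOR_RGB2BGR));print(c)
import pickle;pickle.dump(c,open('w1.pkl','wb'))
E
```

```text
t: 0.6
position: [0.2728, -0.4096, 0.2726]
tcp_rot: [-0.121, 0.993, 0.0, -0.0]
ft_force: [0.6, -0.5, 0.4]
width: 0.0869
gripper_force: 0.0
t: 1.1
position: [0.3942, -0.2144, 0.3228]
tcp_rot: [-0.122, 0.993, 0.0, 0.0]
ft_force: [0.3, -1.1, -0.1]
width: 0.0871
gripper_force: 0.0
t: 1.6
position: [0.5157, -0.0193, 0.3273]
tcp_rot: [-0.122, 0.993, 0.0, -0.0]
ft_force: [1.4, -0.3, 0.6]
width: 0.087
gripper_force: 0.0
t: 2.1
position: [0.5885, 0.0974, 0.3258]
tcp_rot: [-0.262, 0.965, -0.0, -0.002]
ft_force: [-0.1, -0.3, -1.1]
width: 0.0871
gripper_force: 0.0
t: 2.6
position: [0.588, 0.0958, 0.3269]
tcp_rot: [-0.576, 0.818, 0.0, -0.001]
ft_force: [-0.4, -0.4, -0.5]
width: 0.087
gripper_force: 0.0
t: 3.0
position: [0.5881, 0.0959, 0.3272]
tcp_rot: [-0.681, 0.733, 0.0, -0.0]
ft_force: [0.6, -0.4, -0.2]
width: 0.0872
gripper_force: 0.0
pos [0.5881 0.0959 0.3272] shift [-102.   -34.5   27.1] yaw -94.2 turn z -1.6 tilt turn xy [ 0.04 -0.01] w 0.0872 f [ 0.6 -0.4 -0.2]
[ 0.43  0.28  0.12 -0.   -1.41 -0.51]
{'fx': 337.90012649581246, 'fy': 337.90012649581246, 'cx': 248.56382827357453, 'cy': 187.65791873914696, 'extrinsics': array([[-0.9973876 ,  0.06977065,  0.01870937,  0.58312905],
       [ 0.07222569,  0.95892526,  0.27430968,  0.02044291],
       [ 0.00119788,  0.27494437, -0.96145939,  0.49017437],
       [ 0.        ,  0.        ,  0.        ,  1.        ]])}
```

View pics/w1.png

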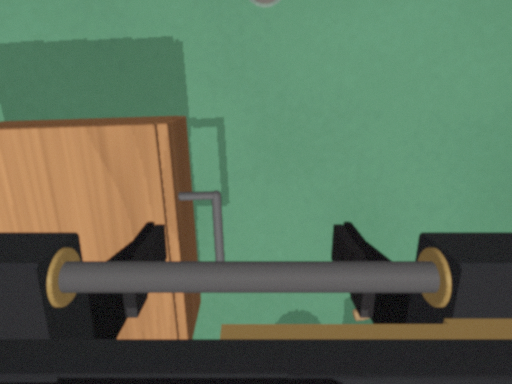

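The wrist picture shows the bar from its near end at (217,197) to (220,262) and the cabinet's front top edge at (156,126)–(165,215), with the fingers either side.

Run:
```python
from h import *
import pickle;c=pickle.load(open('w1.pkl','rb'))
g=cv2.cvtColor(cv2.imread('pics/w1.png'),cv2.COLOR_BGR2HSV)
row=lambda v:(np.nonzero(g[v,205:232,1]<70)[0]+205)
pts=[]
for v in range(205,260,6):
    x=row(v); 
    if len(x): pts.append(px2w('w',x.mean(),v,.1,c))
pts=np.array(pts);print(pts.round(4)[:,:2].tolist());k=np.polyfit(pts[:,1],pts[:,0],1);print('bar yaw',np.degrees(np.arctan(-k[0])),'x at y=.195',np.polyval(k,.195))
col=g[180:215,212,1];print(col.tolist())
for u,v,z in[(217,194,.097),(160,126,.128),(186,126,.128)]:print(px2w('w',u,v,z,c))
# cabinet front edges: column of strongest hue/val change per row
gray=cv2.imread('pics/w1.png')[...,2].astype(float)
e=[]
for v in range(130,240,4):
    d=np.diff(cv2.GaussianBlur(gray[v:v+1],(5,1),0)[0])[150:205];u=150+np.argmin(d);e.append(px2w('w',u,v,.128,c)[:2])
e=np.array(e);print(e.round(4).tolist());k=np.polyfit(e[:,1],e[:,0],1);print('cab yaw',np.degrees(np.arctan(-k[0])))
```

```text
[[0.6313, 0.1509], [0.632, 0.1586], [0.6316, 0.1665], [0.6324, 0.1744], [0.6331, 0.1823], [0.6327, 0.1905], [0.6335, 0.1986], [0.6343, 0.2068], [0.6338, 0.2152], [0.6346, 0.2236]]
bar yaw -2.5138920693486875 x at y=.195 0.6332888592119081
[86, 88, 87, 86, 86, 87, 86, 88, 90, 82, 83, 63, 27, 3, 3, 2, 2, 2, 8, 14, 16, 21, 19, 24, 29, 39, 51, 49, 58, 53, 54, 58, 61, 59, 67]
[0.62965933 0.13783526 0.097     ]
[0.67882929 0.04921825 0.128     ]
[0.65136855 0.05121007 0.128     ]
[[0.672, 0.0539], [0.6726, 0.0581], [0.6721, 0.0624], [0.6727, 0.0667], [0.6733, 0.071], [0.6728, 0.0753], [0.6734, 0.0797], [0.6729, 0.0841], [0.6735, 0.0885], [0.6742, 0.0929], [0.6737, 0.0975], [0.6743, 0.102], [0.6738, 0.1066], [0.6744, 0.1111], [0.675, 0.1157], [0.6745, 0.1204], [0.6752, 0.125], [0.6758, 0.1297], [0.6753, 0.1345], [0.6759, 0.1392], [0.6754, 0.144], [0.6761, 0.1488], [0.6767, 0.1537], [0.6762, 0.1586], [0.6769, 0.1635], [0.6764, 0.1685], [0.677, 0.1735], [0.6777, 0.1785]]
cab yaw -2.3735509538499957
```

```bash
python3 -m handwheel '[[[0.4,0,0,0,0,0,-1.7],[0.4,-0.035,-0.013,0.01,0,0,0],[0.4,-0.035,-0.013,0.01,0,0,0],[0.4,-0.035,-0.013,0.01,0,0,0],[0.4,0,0,0,0,0,0]]]'
python3 - <<'E'
from h import *
go([.633,.196,.081],-92.5)
E
```

```text
t: 3.55
position: [0.6317, 0.2027, 0.2936]
tcp_rot: [-0.694, 0.72, 0.001, -0.002]
ft_force: [-0.2, 0.3, -1.5]
width: 0.055
gripper_force: 0.0
pos [0.6317 0.2027 0.2936] shift [  6.3  -2.5 212.6] yaw -92.15 turn z 0.35 tilt turn xy [ 0.26 -0.08] w 0.055 f [-0.2  0.3 -1.5]
```

```bash
python3 -m handwheel '[[[0.4,0.006,-0.002,0.04,0,0,0.35],[0.4,0,0,0.04,0,0,0],[0.4,0,0,0.03,0,0,0],[0.4,0,0,0,0,0,0],[0.4,0,0,0,0,0,0]]]'
python3 - <<'E'
from h import *
go([.633,.196,.081],-92.5)
E
```

```text
t: 4.05
position: [0.6339, 0.1928, 0.1885]
tcp_rot: [-0.69, 0.723, -0.001, 0.0]
ft_force: [0.5, -0.7, 0.5]
width: 0.0353
gripper_force: 0.0
pos [0.6339 0.1928 0.1885] shift [ -3.3   1.1 107.5] yaw -92.67 turn z -0.17 tilt turn xy [-0.06 -0.04] w 0.0353 f [ 0.5 -0.7  0.5]
```

```bash
python3 -m handwheel '[[[0.4,-0.003,0.001,0.03,0,0,0],[0.4,0,0,0.03,0,0,0],[0.4,0,0,0.03,0,0,0],[0.4,0,0,0.016,0,0,0],[0.4,0,0,0,0,0,0]]]' 40
python3 -m handwheel '[[[0,0,0,0,0,0,0],[0,0,0,0,0,0,0],[0,0,0,0,0,0,0],[0,0,0,0,0,0,0]]]' 40
python3 - <<'E'
from h import *
go([.633,.196,.081],-92.5)
E
```

```text
t: 4.55
position: [0.6325, 0.1961, 0.0815]
tcp_rot: [-0.69, 0.723, 0.0, -0.0]
ft_force: [0.2, 0.3, -0.6]
width: 0.0348
gripper_force: 0.0
t: 4.95
position: [0.6333, 0.1965, 0.0831]
tcp_rot: [-0.69, 0.723, -0.001, 0.001]
ft_force: [-0.5, -0.5, 3.8]
width: 0.0105
gripper_force: 40.2
pos [0.6333 0.1965 0.0831] shift [0.5 0.3 2.1] yaw -92.66 turn z -0.16 tilt turn xy [-0.15  0.07] w 0.0105 f [-0.5 -0.5  3.8]
```

```bash
python3 -m handwheel '[[[0,0,0.01,0,0,0,0],[0,0,0.02,0,0,0,0],[0,0,0.025,0,0,0,0],[0,0,0.025,0,0,0,0],[0,0,0.025,0,0,0,0]]]' 
python3 -m handwheel '[[[0,0,0.025,0,0,0,0],[0,0,0.025,0,0,0,0],[0,0,0.025,0,0,0,0],[0,0,0.02,0,0,0,0],[0,0,0.008,0,0,0,0]]]' 
python3 -m handwheel '[[[0,0,0.002,0,0,0,0],[0,0,0,0,0,0,0],[0,0,0,0,0,0,0]]]'
python3 - <<'E'
from h import *
go([.4235,.205,.081],-92.5)
E
```

```text
t: 5.45
position: [0.5277, 0.201, 0.083]
tcp_rot: [-0.691, 0.723, -0.001, 0.002]
ft_force: [2.7, -1.0, 3.4]
width: 0.0109
gripper_force: 40.0
t: 5.95
position: [0.4237, 0.2055, 0.083]
tcp_rot: [-0.691, 0.723, -0.001, 0.001]
ft_force: [19.1, -10.0, -8.3]
width: 0.011
gripper_force: 40.0
t: 6.25
position: [0.4238, 0.2055, 0.083]
tcp_rot: [-0.691, 0.723, -0.001, 0.001]
ft_force: [4.4, -6.2, 4.8]
width: 0.0112
gripper_force: 40.0
pos [0.4238 0.2055 0.083 ] shift [0.5 0.3 2. ] yaw -92.59 turn z -0.09 tilt turn xy [-0.19  0.01] w 0.0112 f [ 4.4 -6.2  4.8]
```

```bash
python3 -m handwheel '[[[0.4,0,0,0,0,0,0],[0.4,0,0,0,0,0,0],[0.4,0,0,-0.02,0,0,0],[0.4,0,0,-0.04,0,0,0],[0.6,0,0,-0.045,0,0,0]]]' 25
python3 -m handwheel '[[[1,0.04,0,-0.045,0,0,0],[1,0.04,0,-0.03,0,0,0],[1,0.04,0,0,0,0,0],[1,0.04,0,0,0,0,0],[1,0.04,0,0,0,0,0]]]' 
python3 -m handwheel '[[[1,0.04,-0.02,0,0,0,0],[1,0.04,-0.02,0,0,0,0],[1,0.04,-0.02,0,0,0,0],[1,0.04,-0.02,0,0,0,0],[1,0.04,0,0,0,0,0]]]' 
python3 -m handwheel '[[[1,0,0,0,0,0,8],[1,0,0,0,0,0,8],[1,0,0,0,0,0,8],[1,0,0,0,0,0,8],[1,0,0,0,0,0,8]]]' 
python3 -m handwheel '[[[1,0,0,0,0,0,8],[1,0,0,0,0,0,8],[1,0,0,0,0,0,8],[1,0,0,0,0,0,8],[1,0,0,0,0,0,8]]]' 
python3 -m handwheel '[[[1,0,0,0,0,0,8],[1,0,0,0,0,0,2],[1,0,0,0,0,0,0]]]'
python3 - <<'E'
from h import *
go([.573,-.376,.24],177.5)
t=cv2.cvtColor(r.capture('top'),cv2.COLOR_RGB2BGR)
for j in jars(t):print(*j)
cv2.imwrite('pics/top1.png',cv2.resize(t[20:260,130:450],None,fx=2.5,fy=2.5,interpolation=cv2.INTER_CUBIC))
E
```

```text
t: 6.75
position: [0.421, 0.2051, 0.1864]
tcp_rot: [-0.69, 0.723, 0.0, -0.002]
ft_force: [0.7, -0.1, -0.7]
width: 0.0369
gripper_force: 0.0
t: 7.25
position: [0.4124, 0.0118, 0.2539]
tcp_rot: [-0.691, 0.723, 0.0, 0.0]
ft_force: [0.7, -1.1, -0.7]
width: 0.0748
gripper_force: 0.0
t: 7.75
position: [0.4852, -0.1919, 0.2529]
tcp_rot: [-0.69, 0.723, 0.001, -0.0]
ft_force: [0.2, 0.3, -0.8]
width: 0.0867
gripper_force: 0.0
t: 8.25
position: [0.4834, -0.19, 0.2533]
tcp_rot: [-0.399, 0.917, 0.001, -0.0]
ft_force: [-0.3, 0.4, 0.4]
width: 0.0867
gripper_force: 0.0
t: 8.75
position: [0.4835, -0.1899, 0.2533]
tcp_rot: [-0.061, 0.998, 0.001, -0.001]
ft_force: [-0.2, -0.4, -0.7]
width: 0.087
gripper_force: 0.0
t: 9.05
position: [0.4836, -0.19, 0.2534]
tcp_rot: [0.023, 1.0, 0.0, -0.001]
ft_force: [0.0, -0.7, 0.2]
width: 0.087
gripper_force: 0.0
pos [ 0.4836 -0.19    0.2534] shift [ -98.  -181.7   13.2] yaw 177.34 turn z -0.16 tilt turn xy [ 0.04 -0.07] w 0.087 f [ 0.  -0.7  0.2]
slim 109 [328.  136.6] [ 0.6822 -0.1583]
slim 118 [362.4 218.4] [ 0.4357 -0.2623]
```

View pics/top1.png

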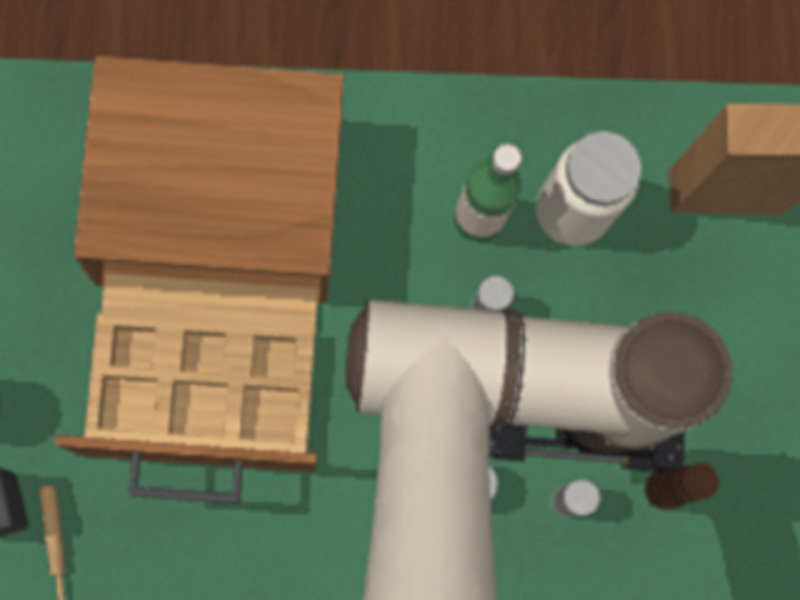

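The top picture shows the drawer fully open, its pockets empty, no tall side walls, and the gripper above the jar group. I'll cross-check jar and pocket positions using the scene camera and the pocket pixels.

```bash
cat >> h.py <<'E'
H=np.array([.4238,.2055]);hx=np.array([.99908,-.0429]);hy=np.array([.0429,.99908])
def pocket(row,k): return H+hx*(.112 if row=='front' else .184)+hy*.088*k
E
python3 - <<'E'
from h import *
t=cv2.imread('pics/scene0.png');hsv=cv2.cvtColor(t,cv2.COLOR_BGR2HSV)
J=[(.5737,-.376,.08),(.682,-.158,.08),(.4357,-.2617,.08),(.5625,-.251,.062),(.5512,-.111,.062),(.4507,-.1346,.062)]
m=((hsv[...,1]<30)&(hsv[...,2]>150)).astype(np.uint8)
k,l,st,ce=cv2.connectedComponentsWithStats(m)
for j in J:
    p=np.array(w2px('scene',j));i=1+np.argmin(np.linalg.norm(ce[1:]-p,axis=1))
    print(j,p.round(1),ce[i].round(1),st[i,4],px2w('scene',*ce[i],j[2])[:2].round(4))
# pockets in top
for row in('back','front'):
    for k in(1,0,-1):
        q=pocket(row,k);u,v=w2px('top',[*q,.034]);print(row,k,q.round(4),'crop px',round((u-130)*2.5),round((v-20)*2.5))
E
```

```text
(0.5737, -0.376, 0.08) [128.  173.5] [128.4 173.8] 88 [ 0.5744 -0.374 ]
(0.682, -0.158, 0.08) [172.  223.1] [172.3 223.5] 122 [ 0.683  -0.1566]
(0.4357, -0.2617, 0.08) [181.5 152.8] [181.8 153. ] 81 [ 0.436  -0.2604]
(0.5625, -0.251, 0.062) [166. 186.] [166.3 186.4] 187 [ 0.5634 -0.2495]
(0.5512, -0.111, 0.062) [207.9 196.8] [208.1 197.3] 195 [ 0.5527 -0.1093]
(0.4507, -0.1346, 0.062) [215.2 170.8] [215.4 171.1] 169 [ 0.4516 -0.1333]
back 1 [0.6114 0.2855] crop px 133 345
back 0 [0.6076 0.1976] crop px 204 350
back -1 [0.6039 0.1097] crop px 274 356
front 1 [0.5395 0.2886] crop px 128 402
front 0 [0.5357 0.2007] crop px 199 407
front -1 [0.5319 0.1128] crop px 270 413
```

```bash
python3 -m handwheel '[[[1,-0.025,-0.045,0,0,0,0],[1,-0.025,-0.045,0,0,0,0],[1,-0.025,-0.045,0,0,0,0],[1,-0.024,-0.045,0,0,0,0],[1,0,0,0,0,0,0]]]' 25
python3 -m handwheel '[[[1,0,0,0.04,0,0,0],[1,0,0,0.04,0,0,0],[1,0,0,0.04,0,0,0],[1,0,0,0,0,0,0],[1,0,0,0,0,0,0]]]' 25
python3 - <<'E'
from h import *
go([.574,-.375,.043],177.5)
E
```

```text
t: 9.6
position: [0.5732, -0.3742, 0.2496]
tcp_rot: [0.025, 1.0, 0.001, -0.002]
ft_force: [-0.4, 1.0, -1.1]
width: 0.0874
gripper_force: 0.0
t: 10.1
position: [0.5723, -0.37, 0.1344]
tcp_rot: [0.023, 1.0, -0.0, -0.0]
ft_force: [0.7, -0.0, 1.0]
width: 0.0871
gripper_force: 0.0
pos [ 0.5723 -0.37    0.1344] shift [-2.  -4.9 91.4] yaw 177.39 turn z -0.11 tilt turn xy [-0.04 -0.05] w 0.0871 f [ 0.7 -0.   1. ]
```

```bash
python3 -m handwheel '[[[1,-0.002,-0.005,0.03,0,0,0],[1,0,0,0.03,0,0,0],[1,0,0,0.02,0,0,0],[1,0,0,0.011,0,0,0],[1,0,0,0,0,0,0]]]' 20
python3 - <<'E'
from h import *
go([.574,-.375,.043],177.5)
E
python3 -m handwheel '[[[0,0,0,0,0,0,0],[0,0,0,0,0,0,0],[0,0,0,0,0,0,0],[0,0,0,0,0,0,0],[0,0,0,0,0,0,0]]]' 20
python3 -m handwheel '[[[0,0,0,-0.01,0,0,0],[0,0,0,-0.03,0,0,0],[0,0,0,-0.04,0,0,0],[0,0,0,-0.04,0,0,0],[0,0,0,-0.03,0,0,0]]]' 20
python3 - <<'E'
from h import *
print(pocket('back',-1));go([*pocket('back',-1),.056],177.5)
E
```

```text
t: 10.6
position: [0.5746, -0.3753, 0.0437]
tcp_rot: [0.023, 1.0, -0.0, 0.0]
ft_force: [-1.3, 0.3, -0.3]
width: 0.087
gripper_force: 0.0
pos [ 0.5746 -0.3753  0.0437] shift [0.6 0.3 0.7] yaw 177.35 turn z -0.15 tilt turn xy [-0.03  0.04] w 0.087 f [-1.3  0.3 -0.3]
t: 11.1
position: [0.5741, -0.3753, 0.0434]
tcp_rot: [0.023, 1.0, -0.0, 0.0]
ft_force: [-0.3, 0.8, -0.9]
width: 0.0547
gripper_force: 0.0
t: 11.6
position: [0.5744, -0.3756, 0.1966]
tcp_rot: [0.023, 1.0, -0.001, 0.001]
ft_force: [1.2, 0.0, -1.0]
width: 0.0413
gripper_force: 20.6
[0.60385552 0.10968736]
pos [ 0.5744 -0.3756  0.1966] shift [ -6.4 486.4 139.8] yaw 177.33 turn z -0.17 tilt turn xy [-0.09  0.17] w 0.0413 f [ 1.2  0.  -1. ]
```

The fingers only closed while the lift was starting, so the jar may be held too near its top. I'll lower it back until it touches, let go and regrip.

```bash
python3 -m handwheel '[[[0,0,0,0.04,0,0,0],[0,0,0,0.04,0,0,0],[0,0,0,0.02,0,0,0],[0,0,0,0.01,0,0,0],[0,0,0,0,0,0,0]]]' 20
python3 -m handwheel '[[[0,0,0,0.005,0,0,0],[0,0,0,0,0,0,0]]]' 20
python3 -m handwheel '[[[0,0,0,0.005,0,0,0],[0,0,0,0,0,0,0]]]' 20
python3 -m handwheel '[[[0,0,0,0.005,0,0,0],[0,0,0,0,0,0,0]]]' 20
```

```text
t: 12.1
position: [0.5734, -0.375, 0.0818]
tcp_rot: [0.023, 1.0, 0.0, -0.001]
ft_force: [-0.7, -0.4, -1.5]
width: 0.0413
gripper_force: 20.6
t: 12.3
position: [0.5746, -0.3754, 0.079]
tcp_rot: [0.023, 1.0, -0.0, 0.001]
ft_force: [0.3, 0.3, -0.8]
width: 0.0414
gripper_force: 20.6
t: 12.5
position: [0.5739, -0.3751, 0.0729]
tcp_rot: [0.023, 1.0, 0.0, 0.0]
ft_force: [-0.2, -0.2, -0.7]
width: 0.0416
gripper_force: 20.6
t: 12.7
position: [0.574, -0.3752, 0.0677]
tcp_rot: [0.023, 1.0, -0.0, -0.0]
ft_force: [-0.5, 0.1, -0.9]
width: 0.0412
gripper_force: 20.6
```

```bash
python3 -m handwheel '[[[0,0,0,0.004,0,0,0],[0,0,0,0,0,0,0]]]' 20
python3 -m handwheel '[[[0,0,0,0.004,0,0,0],[0,0,0,0,0,0,0]]]' 20
python3 -m handwheel '[[[0,0,0,0.004,0,0,0],[0,0,0,0,0,0,0]]]' 20
```

```text
t: 12.9
position: [0.5753, -0.3765, 0.0667]
tcp_rot: [0.023, 1.0, -0.002, 0.002]
ft_force: [-2.3, -0.6, 7.2]
width: 0.0413
gripper_force: 20.0
t: 13.1
position: [0.5759, -0.3778, 0.0658]
tcp_rot: [0.022, 1.0, -0.003, 0.003]
ft_force: [-3.8, -0.0, 15.8]
width: 0.0413
gripper_force: 20.0
t: 13.3
position: [0.5768, -0.3781, 0.0639]
tcp_rot: [0.022, 1.0, -0.004, 0.004]
ft_force: [-5.2, 1.6, 22.4]
width: 0.0419
gripper_force: 20.0
```

```bash
python3 -m handwheel '[[[0,0,0,-0.009,0,0,0],[0,0,0,0,0,0,0],[0.7,0,0,0,0,0,0],[0.7,0,0,0,0,0,0],[0.7,0,0,0,0,0,0]]]' 20
python3 -m handwheel '[[[0.7,0,0,0.012,0,0,0],[0.7,0,0,0.01,0,0,0],[0.7,0,0,0,0,0,0]]]' 20
python3 - <<'E'
from h import *
go([.574,-.375,.043],177.5)
E
python3 -m handwheel '[[[0,0,0,0,0,0,0],[0,0,0,0,0,0,0],[0,0,0,0,0,0,0],[0,0,0,0,0,0,0],[0,0,0,0,0,0,0]]]' 20
python3 -m handwheel '[[[0,0,0,0,0,0,0],[0,0,0,0,0,0,0]]]' 20
```

```text
t: 13.8
position: [0.5737, -0.375, 0.0639]
tcp_rot: [0.023, 1.0, 0.0, -0.001]
ft_force: [0.2, -0.8, -0.7]
width: 0.0567
gripper_force: 0.0
t: 14.1
position: [0.5723, -0.3744, 0.0399]
tcp_rot: [0.024, 1.0, 0.001, -0.002]
ft_force: [0.4, 0.1, -1.0]
width: 0.0604
gripper_force: 0.0
pos [ 0.5723 -0.3744  0.0399] shift [-1.7 -0.5 -3.2] yaw 177.28 turn z -0.22 tilt turn xy [ 0.13 -0.28] w 0.0604 f [ 0.4  0.1 -1. ]
t: 14.6
position: [0.5743, -0.3753, 0.0433]
tcp_rot: [0.023, 1.0, -0.0, 0.0]
ft_force: [-0.1, 0.4, 1.1]
width: 0.0415
gripper_force: 20.0
t: 14.8
position: [0.5743, -0.3753, 0.0434]
tcp_rot: [0.023, 1.0, -0.0, 0.0]
ft_force: [0.6, 1.0, 1.6]
width: 0.0417
gripper_force: 20.0
```

```bash
python3 -m handwheel '[[[0,0,0,-0.03,0,0,0],[0,0,0,-0.04,0,0,0],[0,0,0,-0.04,0,0,0],[0,0,0,-0.03,0,0,0],[0,0,0,0,0,0,0]]]' 20
python3 -m handwheel '[[[0,-0.001,0.03,0,0,0,0],[0,-0.001,0.05,0,0,0,0],[0,-0.001,0.05,0,0,0,0],[0,-0.001,0.05,0,0,0,0],[0,-0.001,0.05,0,0,0,0]]]' 20
python3 -m handwheel '[[[0,0,0.05,0,0,0,0],[0,0,0.05,0,0,0,0],[0,0,0.05,0,0,0,0],[0,-0.001,0.05,0,0,0,0],[0,0,0.03,0,0,0,0]]]' 20
python3 -m handwheel '[[[0,0,0.025,0,0,0,0],[0,0,0,0,0,0,0],[0,0,0,0,0,0,0]]]' 20
python3 - <<'E'
from h import *
go([*pocket('back',-1),.056],177.5)
E
```

```text
t: 15.3
position: [0.5763, -0.3766, 0.189]
tcp_rot: [0.023, 1.0, -0.002, 0.005]
ft_force: [-0.2, -0.1, 0.3]
width: 0.0418
gripper_force: 20.0
t: 15.8
position: [0.5888, -0.1438, 0.1817]
tcp_rot: [0.024, 1.0, 0.0, -0.001]
ft_force: [0.6, 0.5, -1.0]
width: 0.0416
gripper_force: 20.0
t: 16.3
position: [0.6008, 0.0872, 0.1818]
tcp_rot: [0.022, 1.0, 0.0, -0.001]
ft_force: [0.8, -0.1, -0.7]
width: 0.0418
gripper_force: 20.0
t: 16.6
position: [0.6019, 0.1092, 0.1817]
tcp_rot: [0.023, 1.0, -0.0, -0.001]
ft_force: [0.2, -0.4, -1.5]
width: 0.0415
gripper_force: 20.0
pos [0.6019 0.1092 0.1817] shift [ -2.2   0.7 125.7] yaw 177.37 turn z -0.13 tilt turn xy [-0.05 -0.13] w 0.0415 f [ 0.2 -0.4 -1.5]
```

```bash
python3 -m handwheel '[[[0,-0.002,0.001,0.03,0,0,0],[0,0,0,0.03,0,0,0],[0,0,0,0.025,0,0,0],[0,0,0,0,0,0,0],[0,0,0,0,0,0,0]]]' 20
python3 - <<'E'
from h import *
go([*pocket('back',-1),.0545],177.5)
E
```

```text
t: 17.1
position: [0.6049, 0.1087, 0.0981]
tcp_rot: [0.024, 1.0, -0.0, -0.0]
ft_force: [0.1, 0.4, -0.7]
width: 0.0417
gripper_force: 20.0
pos [0.6049 0.1087 0.0981] shift [ 1.1  0.9 43.6] yaw 177.27 turn z -0.23 tilt turn xy [-0.05 -0.02] w 0.0417 f [ 0.1  0.4 -0.7]
```

```bash
python3 -m handwheel '[[[0,0.001,0.001,0.015,0,0,0],[0,0,0,0.015,0,0,0],[0,0,0,0.01,0,0,0],[0,0,0,0.003,0,0,0],[0,0,0,0,0,0,0]]]' 20
python3 -m handwheel '[[[0,0,0,0.002,0,0,0],[0,0,0,0,0,0,0]]]' 20
python3 - <<'E'
from h import *
go([*pocket('back',-1),.0545],177.5)
E
```

```text
t: 17.6
position: [0.6042, 0.1108, 0.0555]
tcp_rot: [0.023, 1.0, 0.0, 0.0]
ft_force: [1.0, 0.2, -0.2]
width: 0.0415
gripper_force: 20.0
t: 17.8
position: [0.6041, 0.111, 0.0535]
tcp_rot: [0.023, 1.0, 0.0, 0.0]
ft_force: [-0.1, 0.4, -1.1]
width: 0.0415
gripper_force: 20.0
pos [0.6041 0.111  0.0535] shift [ 0.2 -1.3 -1. ] yaw 177.32 turn z -0.18 tilt turn xy [0.03 0.05] w 0.0415 f [-0.1  0.4 -1.1]
```

```bash
python3 -m handwheel '[[[0.7,0,0,0,0,0,0],[0.7,0,0,0,0,0,0],[0.7,0,0,-0.02,0,0,0],[0.7,0,0,-0.04,0,0,0],[0.7,0,0,-0.045,0,0,0]]]' 20
python3 -m handwheel '[[[0.8,0,0,-0.03,0,0,0],[0.8,-0.015,-0.044,0,0,0,0],[0.8,-0.015,-0.044,0,0,0,0],[0.8,-0.015,-0.044,0,0,0,0],[0.8,-0.015,-0.044,0,0,0,0]]]' 20
python3 -m handwheel '[[[0.8,-0.015,-0.044,0,0,0,0],[0.8,-0.015,-0.043,0,0,0,0],[0.8,0,0,0.02,0,0,0],[0.8,0,0,0,0,0,0],[0.8,0,0,0,0,0,0]]]' 20
python3 - <<'E'
from h import *
go([.6825,-.157,.043],177.5)
for j in jars():print(*j)
E
```

```text
t: 18.3
position: [0.603, 0.1105, 0.1581]
tcp_rot: [0.023, 1.0, -0.001, -0.001]
ft_force: [0.8, -0.2, 0.0]
width: 0.0601
gripper_force: 0.0
t: 18.8
position: [0.6559, -0.0692, 0.1886]
tcp_rot: [0.023, 1.0, 0.0, 0.001]
ft_force: [0.4, 0.8, 0.5]
width: 0.0695
gripper_force: 0.0
t: 19.3
position: [0.6811, -0.1559, 0.1678]
tcp_rot: [0.023, 1.0, -0.0, -0.001]
ft_force: [0.0, 0.0, 0.4]
width: 0.0698
gripper_force: 0.0
pos [ 0.6811 -0.1559  0.1678] shift [ -1.6  -1.  124.8] yaw 177.34 turn z -0.16 tilt turn xy [-0.02 -0.07] w 0.0698 f [0.  0.  0.4]
slim 114 [238.4 158.6] [0.6054 0.1119]
slim 210 [357.  177.4] [ 0.5589 -0.2464]
slim 170 [320.7 212.7] [ 0.4494 -0.138 ]
slim 115 [362.4 218.5] [ 0.4357 -0.2621]
```

```bash
python3 -m handwheel '[[[0.8,-0.001,-0.001,0.04,0,0,0],[0.8,0,0,0.04,0,0,0],[0.8,0,0,0.03,0,0,0],[0.8,0,0,0.014,0,0,0],[0.8,0,0,0,0,0,0]]]' 20
python3 -m handwheel '[[[0,0,0,0,0,0,0],[0,0,0,0,0,0,0],[0,0,0,0,0,0,0],[0,0,0,0,0,0,0],[0,0,0,0,0,0,0]]]' 20
python3 -m handwheel '[[[0,0,0,0,0,0,0],[0,0,0,0,0,0,0]]]' 20
python3 - <<'E'
from h import *
go([.6825,-.157,.043],177.5)
E
```

```text
t: 19.85
position: [0.6817, -0.1561, 0.0428]
tcp_rot: [0.023, 1.0, -0.0, -0.001]
ft_force: [-0.5, -0.5, -0.2]
width: 0.0698
gripper_force: 0.0
t: 20.35
position: [0.6828, -0.1573, 0.045]
tcp_rot: [0.023, 1.0, -0.0, 0.001]
ft_force: [0.1, -0.1, 1.8]
width: 0.0419
gripper_force: 20.2
t: 20.55
position: [0.6829, -0.1572, 0.045]
tcp_rot: [0.023, 1.0, -0.0, 0.001]
ft_force: [-0.3, 0.6, 4.7]
width: 0.0415
gripper_force: 20.1
pos [ 0.6829 -0.1572  0.045 ] shift [0.4 0.2 2. ] yaw 177.33 turn z -0.17 tilt turn xy [-0.02  0.09] w 0.0415 f [-0.3  0.6  4.7]
```

```bash
python3 -m handwheel '[[[0,0,0,-0.03,0,0,0],[0,0,0,-0.04,0,0,0],[0,0,0,-0.04,0,0,0],[0,0,0,-0.03,0,0,0],[0,0,0,0,0,0,0]]]' 20
python3 -m handwheel '[[[0,0.0113,0.044,0,0,0,0],[0,0.0113,0.044,0,0,0,0],[0,0.0113,0.044,0,0,0,0],[0,0.0113,0.044,0,0,0,0],[0,0.0113,0.044,0,0,0,0]]]' 20
python3 -m handwheel '[[[0,0.0113,0.044,0,0,0,0],[0,0.0113,0.044,0,0,0,0],[0,0.0113,0.043,0,0,0,0],[0,0,0,0,0,0,0],[0,0,0,0,0,0,0]]]' 20
python3 -m handwheel '[[[0,0,0,0.04,0,0,0],[0,0,0,0.03,0,0,0],[0,0,0,0.01,0,0,0],[0,0,0,0,0,0,0]]]' 20
python3 - <<'E'
from h import *
go([*pocket('back',0),.0555],177.5)
E
```

```text
t: 21.05
position: [0.6848, -0.1575, 0.1896]
tcp_rot: [0.023, 1.0, -0.001, 0.005]
ft_force: [-0.2, -0.5, -1.7]
width: 0.0415
gripper_force: 20.2
t: 21.55
position: [0.6347, 0.0668, 0.1822]
tcp_rot: [0.024, 1.0, -0.0, -0.001]
ft_force: [1.1, -0.1, -0.7]
width: 0.0416
gripper_force: 20.2
t: 22.05
position: [0.6074, 0.1986, 0.1823]
tcp_rot: [0.022, 1.0, -0.001, -0.001]
ft_force: [-0.5, -0.1, -0.9]
width: 0.0415
gripper_force: 20.2
t: 22.45
position: [0.6077, 0.196, 0.1019]
tcp_rot: [0.024, 1.0, -0.001, -0.002]
ft_force: [0.4, 0.1, -0.4]
width: 0.0415
gripper_force: 20.2
pos [0.6077 0.196  0.1019] shift [-0.   1.8 46.4] yaw 177.23 turn z -0.27 tilt turn xy [-0.16 -0.22] w 0.0415 f [ 0.4  0.1 -0.4]
```

```bash
python3 -m handwheel '[[[0,0,0.0015,0.015,0,0,0],[0,0,0,0.015,0,0,0],[0,0,0,0.012,0,0,0],[0,0,0,0.004,0,0,0],[0,0,0,0,0,0,0]]]' 20
python3 - <<'E'
from h import *
go([*pocket('back',0),.0555],177.5)
E
python3 -m handwheel '[[[0.7,0,0,0,0,0,0],[0.7,0,0,0,0,0,0],[0.7,0,0,0,0,0,0],[0.7,0,0,-0.03,0,0,0],[0.7,0,0,-0.045,0,0,0]]]' 20
python3 -m handwheel '[[[0.8,0,0,-0.05,0,0,0],[0.8,0,0,-0.03,0,0,0],[0.8,0.014,-0.046,0,0,0,0],[0.8,0.014,-0.046,0,0,0,0],[0.8,0.014,-0.046,0,0,0,0]]]' 20
python3 -m handwheel '[[[0.8,0.015,-0.046,0,0,0,0],[0.8,0.015,-0.046,0,0,0,0],[0.8,0.015,-0.046,0,0,0,0],[0.8,0.015,-0.046,0,0,0,0],[0.8,0.015,-0.046,0,0,0,0]]]' 20
python3 -m handwheel '[[[0.8,0.015,-0.046,0,0,0,0],[0.8,0.015,-0.046,0,0,0,0],[0.8,0,0,0,0,0,-8],[0.8,0,0,0,0,0,-8],[0.8,0,0,0,0,0,-8]]]' 20
python3 -m handwheel '[[[0.8,0,0,0,0,0,-8],[0.8,0,0,0,0,0,-8],[0.8,0,0,0,0,0,-8],[0.8,0,0,0,0,0,-8],[0.8,0,0,0,0,0,-8]]]' 20
python3 -m handwheel '[[[0.8,0,0,0,0,0,-8],[0.8,0,0,0,0,0,-8],[0.8,0,0,0,0,0,-8],[0.8,0,0,0,0,0,-2],[0.8,0,0,0,0,0,0]]]' 20
python3 - <<'E'
from h import *
go([.4358,-.261,.043],-92.5)
for j in jars():print(*j)
E
```

```text
t: 22.95
position: [0.6088, 0.1991, 0.0581]
tcp_rot: [0.023, 1.0, -0.0, 0.0]
ft_force: [0.1, 1.2, 0.2]
width: 0.0413
gripper_force: 20.2
pos [0.6088 0.1991 0.0581] shift [ 1.1 -1.5  2.6] yaw 177.31 turn z -0.19 tilt turn xy [-0.01  0.01] w 0.0413 f [0.1 1.2 0.2]
t: 23.45
position: [0.6067, 0.1984, 0.131]
tcp_rot: [0.024, 1.0, -0.002, -0.003]
ft_force: [0.7, 0.7, -0.1]
width: 0.0602
gripper_force: 0.0
t: 23.95
position: [0.5594, 0.0623, 0.2137]
tcp_rot: [0.023, 1.0, 0.0, 0.001]
ft_force: [0.9, -0.4, -0.2]
width: 0.0694
gripper_force: 0.0
t: 24.45
position: [0.4736, -0.1644, 0.2138]
tcp_rot: [0.023, 1.0, -0.0, 0.001]
ft_force: [1.1, -0.5, 0.3]
width: 0.0699
gripper_force: 0.0
t: 24.95
position: [0.4398, -0.2541, 0.2135]
tcp_rot: [-0.187, 0.982, -0.0, 0.0]
ft_force: [-0.9, -0.1, -0.4]
width: 0.07
gripper_force: 0.0
t: 25.45
position: [0.4402, -0.2534, 0.2135]
tcp_rot: [-0.512, 0.859, -0.0, 0.0]
ft_force: [-0.3, -0.8, 0.6]
width: 0.0697
gripper_force: 0.0
t: 25.95
position: [0.4402, -0.2533, 0.2135]
tcp_rot: [-0.69, 0.723, -0.0, 0.0]
ft_force: [0.3, 0.4, 0.1]
width: 0.0695
gripper_force: 0.0
pos [ 0.4402 -0.2533  0.2135] shift [  7.8   4.2 170.5] yaw -92.68 turn z -0.18 tilt turn xy [-0.06 -0.01] w 0.0695 f [0.3 0.4 0.1]
slim 118 [209.2 155.9] [0.6111 0.2001]
slim 118 [238.3 158.6] [0.6055 0.1121]
slim 112 [362.1 218.4] [ 0.4359 -0.2612]
```

```bash
python3 -m handwheel '[[[0.8,0.008,0.004,0.03,0,0,0],[0.8,0,0,0.04,0,0,0],[0.8,0,0,0,0,0,0],[0.8,0,0,0,0,0,0]]]' 20
python3 - <<'E'
from h import *
go([.4358,-.261,.043],-92.5)
E
```

```text
t: 26.4
position: [0.436, -0.2615, 0.1435]
tcp_rot: [-0.69, 0.723, -0.0, -0.001]
ft_force: [0.5, -1.3, 0.9]
width: 0.0697
gripper_force: 0.0
pos [ 0.436  -0.2615  0.1435] shift [ -0.5   0.2 100.5] yaw -92.67 turn z -0.17 tilt turn xy [ 0.04 -0.04] w 0.0697 f [ 0.5 -1.3  0.9]
```

```bash
python3 -m handwheel '[[[0.8,0,0,0.04,0,0,0],[0.8,0,0,0.04,0,0,0],[0.8,0,0,0.02,0,0,0],[0.8,0,0,0,0,0,0],[0,0,0,0,0,0,0]]]' 20
python3 -m handwheel '[[[0,0,0,0,0,0,0],[0,0,0,0,0,0,0],[0,0,0,0,0,0,0],[0,0,0,0,0,0,0],[0,0,0,0,0,0,0]]]' 20
python3 -m handwheel '[[[0,0,0,0,0,0,0],[0,0,0,0,0,0,0]]]' 20
python3 -m handwheel '[[[0,0,0,-0.03,0,0,0],[0,0,0,-0.04,0,0,0],[0,0,0,-0.04,0,0,0],[0,0,0,-0.04,0,0,0],[0,0,0,0,0,0,0]]]' 20
python3 -m handwheel '[[[0,0,0,0,0,0,8],[0,0,0,0,0,0,8],[0,0,0,0,0,0,8],[0,0,0,0,0,0,8],[0,0,0,0,0,0,8]]]' 20
python3 -m handwheel '[[[0,0,0,0,0,0,8],[0,0,0,0,0,0,8],[0,0,0,0,0,0,8],[0,0,0,0,0,0,8],[0,0,0,0,0,0,8]]]' 20
python3 -m handwheel '[[[0,0,0,0,0,0,8],[0,0,0,0,0,0,2],[0,0,0,0,0,0,0],[0,-0.013,0.046,0,0,0,0],[0,-0.013,0.046,0,0,0,0]]]' 20
python3 -m handwheel '[[[0,-0.013,0.046,0,0,0,0],[0,-0.013,0.046,0,0,0,0],[0,-0.013,0.046,0,0,0,0],[0,-0.013,0.046,0,0,0,0],[0,-0.013,0.046,0,0,0,0]]]' 20
python3 -m handwheel '[[[0,-0.013,0.046,0,0,0,0],[0,-0.012,0.046,0,0,0,0],[0,-0.012,0.046,0,0,0,0],[0,0,0,0,0,0,0],[0,0,0,0,0,0,0]]]' 20
python3 - <<'E'
from h import *
go([*pocket('back',1),.0555],177.5)
E
```

```text
t: 26.9
position: [0.4378, -0.2618, 0.0449]
tcp_rot: [-0.691, 0.723, -0.002, 0.001]
ft_force: [-0.2, -0.1, 0.8]
width: 0.0666
gripper_force: 0.0
t: 27.4
position: [0.4363, -0.2614, 0.0438]
tcp_rot: [-0.691, 0.723, -0.001, 0.0]
ft_force: [-1.3, 0.3, 6.4]
width: 0.0413
gripper_force: 20.0
t: 27.6
position: [0.4363, -0.2614, 0.0439]
tcp_rot: [-0.691, 0.723, -0.001, 0.0]
ft_force: [-1.2, 0.2, 5.9]
width: 0.0416
gripper_force: 20.0
t: 28.1
position: [0.4391, -0.2625, 0.1988]
tcp_rot: [-0.691, 0.723, -0.006, 0.003]
ft_force: [-0.5, -0.1, -0.9]
width: 0.0416
gripper_force: 20.0
t: 28.6
position: [0.4351, -0.2608, 0.1917]
tcp_rot: [-0.398, 0.917, 0.001, -0.001]
ft_force: [-0.0, 0.6, -0.4]
width: 0.0415
gripper_force: 20.0
t: 29.1
position: [0.4351, -0.2608, 0.1917]
tcp_rot: [-0.061, 0.998, 0.001, -0.001]
ft_force: [1.0, -0.2, -0.6]
width: 0.0412
gripper_force: 20.0
t: 29.6
position: [0.4656, -0.1703, 0.1921]
tcp_rot: [0.025, 1.0, 0.0, -0.001]
ft_force: [0.4, 0.3, -1.7]
width: 0.0416
gripper_force: 20.0
t: 30.1
position: [0.5416, 0.0582, 0.1924]
tcp_rot: [0.023, 1.0, -0.0, -0.0]
ft_force: [1.6, -0.1, -0.5]
width: 0.0416
gripper_force: 20.0
t: 30.6
position: [0.5846, 0.1933, 0.1914]
tcp_rot: [0.022, 1.0, -0.001, -0.001]
ft_force: [0.2, -0.4, -1.3]
width: 0.0416
gripper_force: 20.0
pos [0.5846 0.1933 0.1914] shift [-23.   93.5 135.7] yaw 177.45 turn z -0.05 tilt turn xy [-0.07 -0.14] w 0.0416 f [ 0.2 -0.4 -1.3]
```

```bash
python3 -m handwheel '[[[0,-0.0115,0.0465,0,0,0,0],[0,-0.0115,0.0465,0,0,0,0],[0,0,0,0.03,0,0,0],[0,0,0,0.04,0,0,0],[0,0,0,0.015,0,0,0]]]' 20
python3 -m handwheel '[[[0,0,0,0,0,0,0],[0,0,0,0,0,0,0]]]' 20
python3 - <<'E'
from h import *
go([*pocket('back',1),.054],177.5)
E
```

```text
t: 31.1
position: [0.6097, 0.2816, 0.103]
tcp_rot: [0.024, 1.0, -0.002, -0.004]
ft_force: [-0.4, 0.2, -1.7]
width: 0.0415
gripper_force: 20.0
t: 31.3
position: [0.613, 0.2832, 0.1086]
tcp_rot: [0.024, 1.0, -0.0, 0.0]
ft_force: [1.2, -0.4, -0.8]
width: 0.0417
gripper_force: 20.0
pos [0.613  0.2832 0.1086] shift [ 1.7  2.3 54.6] yaw 177.29 turn z -0.21 tilt turn xy [-0.01  0.04] w 0.0417 f [ 1.2 -0.4 -0.8]
```

```bash
python3 -m handwheel '[[[0,0.0015,0.002,0.02,0,0,0],[0,0,0,0.02,0,0,0],[0,0,0,0.01,0,0,0],[0,0,0,0.0045,0,0,0],[0,0,0,0,0,0,0]]]' 20
python3 - <<'E'
from h import *
go([*pocket('back',1),.054],177.5)
E
python3 -m handwheel '[[[0.65,0,0,0,0,0,0],[0.65,0,0,0,0,0,0],[0.65,0,0,0,0,0,0],[0.65,0,0,-0.03,0,0,0],[0.65,0,0,-0.045,0,0,0]]]' 20
python3 -m handwheel '[[[1,0,0,-0.05,0,0,0],[1,0,0,-0.02,0,0,0],[1,0,0,0,0,0,0]]]' 20
python3 - <<'E'
from h import *
t=cv2.cvtColor(r.capture('top'),cv2.COLOR_RGB2BGR);s=cv2.cvtColor(r.capture('scene'),cv2.COLOR_RGB2BGR)
for j in jars(t):print(*j)
cv2.imwrite('pics/top2.png',cv2.resize(t[80:260,130:430],None,fx=2.6,fy=2.6,interpolation=cv2.INTER_CUBIC));cv2.imwrite('pics/scene2.png',s)
go([.563,-.25,.25],177.5)
E
```

```text
t: 31.8
position: [0.6119, 0.2864, 0.0546]
tcp_rot: [0.023, 1.0, 0.0, 0.001]
ft_force: [-1.0, 0.1, -1.3]
width: 0.0415
gripper_force: 20.0
pos [0.6119 0.2864 0.0546] shift [ 0.5 -0.9  0.6] yaw 177.33 turn z -0.17 tilt turn xy [0.06 0.11] w 0.0415 f [-1.   0.1 -1.3]
t: 32.3
position: [0.6093, 0.2851, 0.1261]
tcp_rot: [0.024, 1.0, -0.002, -0.003]
ft_force: [1.3, 0.3, -0.7]
width: 0.0564
gripper_force: 0.0
t: 32.6
position: [0.6131, 0.2874, 0.2042]
tcp_rot: [0.023, 1.0, 0.003, 0.004]
ft_force: [-0.1, -0.2, -1.0]
width: 0.0735
gripper_force: 0.0
squat 236 [357.  177.2] [ 0.5626 -0.251 ]
squat 251 [318.7 212.6] [ 0.4511 -0.1347]
pos [0.6108 0.2863 0.1987] shift [  22.5 -537.9  -51.8] yaw 177.31 turn z -0.19 tilt turn xy [0.05 0.01] w 0.0807 f [-0.3 -0.1 -0.9]
```

View pics/top2.png

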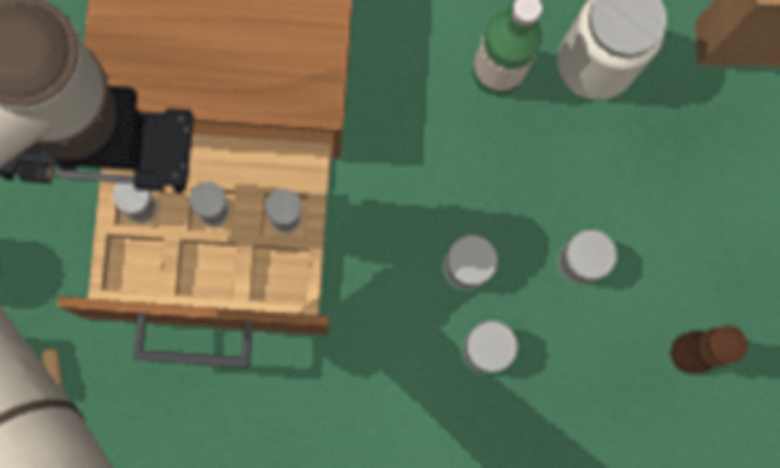

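The picture shows three slim jars standing in the back row (crop (133,200), (210,205), (284,210)). The three squat jars are undisturbed at (472,260), (590,255) and (491,347).

```bash
python3 -m handwheel '[[[1,0.002,-0.045,0,0,0,0],[1,0.002,-0.045,0,0,0,0],[1,0.002,-0.045,0,0,0,0],[1,0.002,-0.045,0,0,0,0],[1,0.002,-0.045,0,0,0,0]]]' 20
python3 -m handwheel '[[[1,0.002,-0.045,0,0,0,0],[1,0.002,-0.045,0,0,0,0],[1,0.002,-0.045,0,0,0,0],[1,0.002,-0.045,0,0,0,0],[1,0.002,-0.045,0,0,0,0]]]' 20
python3 -m handwheel '[[[1,0.002,-0.045,0,0,0,0],[1,0.0015,-0.043,0,0,0,0],[1,0,0,0.04,0,0,0],[1,0,0,0.03,0,0,0],[1,0,0,0,0,0,0]]]' 20
python3 -m handwheel '[[[1,0,0,0,0,0,0]]]' 20
python3 - <<'E'
from h import *
go([.563,-.25,.032],177.5)
E
```

```text
t: 33.2
position: [0.5891, 0.0601, 0.1964]
tcp_rot: [0.023, 1.0, -0.001, -0.002]
ft_force: [0.8, -0.4, -0.2]
width: 0.0868
gripper_force: 0.0
t: 33.7
position: [0.5686, -0.1639, 0.1965]
tcp_rot: [0.023, 1.0, 0.0, -0.002]
ft_force: [0.4, -0.6, -0.3]
width: 0.0868
gripper_force: 0.0
t: 34.2
position: [0.5578, -0.2494, 0.1218]
tcp_rot: [0.025, 1.0, 0.002, -0.007]
ft_force: [-1.5, -0.5, -0.5]
width: 0.0871
gripper_force: 0.0
t: 34.3
position: [0.562, -0.2502, 0.1275]
tcp_rot: [0.023, 1.0, -0.0, -0.001]
ft_force: [1.5, -0.1, -0.0]
width: 0.0873
gripper_force: 0.0
pos [ 0.562  -0.2502  0.1275] shift [-1.3  0.2 95.5] yaw 177.35 turn z -0.15 tilt turn xy [-0.02 -0.17] w 0.0873 f [ 1.5 -0.1 -0. ]
```

```bash
python3 -m handwheel '[[[1,-0.001,0,0.035,0,0,0],[1,0,0,0.035,0,0,0],[1,0,0,0.018,0,0,0],[1,0,0,0.007,0,0,0],[1,0,0,0,0,0,0]]]' 20
python3 -m handwheel '[[[0,0,0,0,0,0,0],[0,0,0,0,0,0,0],[0,0,0,0,0,0,0],[0,0,0,0,0,0,0],[0,0,0,0,0,0,0]]]' 20
python3 -m handwheel '[[[0,0,0,0,0,0,0],[0,0,0,0,0,0,0]]]' 20
python3 - <<'E'
from h import *
go([.563,-.25,.032],177.5)
E
python3 -m handwheel '[[[0,0,0,-0.03,0,0,0],[0,0,0,-0.04,0,0,0],[0,0,0,-0.04,0,0,0],[0,0,0,-0.02,0,0,0],[0,0,0,0,0,0,0]]]' 20
python3 -m handwheel '[[[0,0.006,0.045,0,0,0,0],[0,0.006,0.045,0,0,0,0],[0,0.006,0.045,0,0,0,0],[0,0.006,0.045,0,0,0,0],[0,0.006,0.045,0,0,0,0]]]' 20
python3 -m handwheel '[[[0,0.006,0.045,0,0,0,0],[0,0.006,0.045,0,0,0,0],[0,0.005,0.045,0,0,0,0],[0,0,0,0,0,0,0],[0,0,0,0,0,0,0]]]' 20
python3 - <<'E'
from h import *
go([*pocket('front',-1),.043],177.5)
E
```

```text
t: 34.8
position: [0.5643, -0.2499, 0.0341]
tcp_rot: [0.023, 1.0, -0.0, 0.0]
ft_force: [-0.5, 0.1, 0.6]
width: 0.0871
gripper_force: 0.0
t: 35.3
position: [0.5637, -0.2503, 0.0341]
tcp_rot: [0.023, 1.0, -0.0, 0.0]
ft_force: [-0.6, 0.7, 1.7]
width: 0.0577
gripper_force: 20.0
t: 35.5
position: [0.5638, -0.2503, 0.0341]
tcp_rot: [0.023, 1.0, -0.0, 0.0]
ft_force: [-0.3, -0.6, 3.5]
width: 0.0574
gripper_force: 20.0
pos [ 0.5638 -0.2503  0.0341] shift [0.8 0.2 2.1] yaw 177.33 turn z -0.17 tilt turn xy [-0.02  0.05] w 0.0574 f [-0.3 -0.6  3.5]
t: 36.0
position: [0.5652, -0.2505, 0.1668]
tcp_rot: [0.023, 1.0, -0.001, 0.003]
ft_force: [0.4, 1.1, -1.5]
width: 0.0577
gripper_force: 20.0
t: 36.5
position: [0.5422, -0.0224, 0.1612]
tcp_rot: [0.024, 1.0, -0.0, -0.002]
ft_force: [1.0, 0.2, -1.1]
width: 0.0573
gripper_force: 20.0
t: 37.0
position: [0.532, 0.1124, 0.1614]
tcp_rot: [0.022, 1.0, -0.001, -0.002]
ft_force: [-0.5, -0.5, -1.9]
width: 0.0574
gripper_force: 20.0
pos [0.532  0.1124 0.1614] shift [ -0.4   0.6 118.4] yaw 177.43 turn z -0.07 tilt turn xy [-0.08 -0.21] w 0.0574 f [-0.5 -0.5 -1.9]
```

```bash
python3 -m handwheel '[[[0,-0.0005,0.0005,0.035,0,0,0],[0,0,0,0.03,0,0,0],[0,0,0,0.01,0,0,0],[0,0,0,0,0,0,0],[0,0,0,0,0,0,0]]]' 20
python3 - <<'E'
from h import *
go([*pocket('front',-1),.0445],177.5)
E
```

```text
t: 37.5
position: [0.5347, 0.1117, 0.0892]
tcp_rot: [0.024, 1.0, 0.0, 0.001]
ft_force: [0.2, -1.1, -0.7]
width: 0.0574
gripper_force: 20.0
pos [0.5347 0.1117 0.0892] shift [ 2.9  0.9 44.7] yaw 177.28 turn z -0.22 tilt turn xy [0.01 0.07] w 0.0574 f [ 0.2 -1.1 -0.7]
```

```bash
python3 -m handwheel '[[[0,0.002,0.001,0.015,0,0,0],[0,0,0,0.015,0,0,0],[0,0,0,0.01,0,0,0],[0,0,0,0.005,0,0,0],[0,0,0,0,0,0,0]]]' 20
python3 - <<'E'
from h import *
go([*pocket('front',-1),.0445],177.5)
E
python3 -m handwheel '[[[0.8,0,0,0,0,0,0],[0.8,0,0,0,0,0,0],[0.8,0,0,0,0,0,0],[0.8,0,0,-0.03,0,0,0],[0.8,0,0,-0.045,0,0,0]]]' 20
python3 -m handwheel '[[[1,0,0,-0.05,0,0,0],[1,0,0,0,0,0,0]]]' 20
python3 - <<'E'
from h import *
t=cv2.cvtColor(r.capture('top'),cv2.COLOR_RGB2BGR);s=cv2.cvtColor(r.capture('scene'),cv2.COLOR_RGB2BGR)
cv2.imwrite('pics/top3.png',t);cv2.imwrite('pics/scene3.png',s)
def caps(n,t):
    hsv=cv2.cvtColor(t,cv2.COLOR_BGR2HSV);m=((hsv[...,1]<30)&(hsv[...,2]>150)).astype(np.uint8)
    k,l,st,ce=cv2.connectedComponentsWithStats(m)
    for i in range(1,k):
        p=px2w(n,*ce[i],.062)[:2]
        if st[i,4]>60 and .38<p[0]<.66 and -.35<p[1]<.32:print(n,st[i,4],p.round(4))
caps('top',t);caps('scene',s)
go([.552,-.11,.17],177.5)
E
```

```text
t: 38.0
position: [0.5328, 0.1135, 0.0442]
tcp_rot: [0.023, 1.0, 0.0, 0.001]
ft_force: [-0.6, 0.7, -1.1]
width: 0.0576
gripper_force: 20.0
pos [0.5328 0.1135 0.0442] shift [ 0.9 -0.8 -0.3] yaw 177.34 turn z -0.16 tilt turn xy [0.03 0.1 ] w 0.0576 f [-0.6  0.7 -1.1]
t: 38.5
position: [0.5301, 0.1124, 0.1169]
tcp_rot: [0.024, 1.0, -0.002, -0.003]
ft_force: [0.6, 0.4, 0.6]
width: 0.0697
gripper_force: 0.0
t: 38.7
position: [0.5364, 0.1149, 0.1764]
tcp_rot: [0.023, 1.0, 0.003, 0.008]
ft_force: [1.5, 0.7, 0.1]
width: 0.0787
gripper_force: 0.0
top 75 [0.6226 0.2939]
top 116 [0.5807 0.2418]
top 94 [ 0.5671 -0.1116]
top 130 [0.52   0.1142]
scene 73 [ 0.5668 -0.1099]
scene 213 [0.5271 0.1132]
scene 124 [0.5897 0.1074]
scene 126 [0.5961 0.1976]
scene 133 [0.5982 0.2881]
pos [0.5324 0.1136 0.1701] shift [ -30.1 -222.5   -0.3] yaw 177.31 turn z -0.19 tilt turn xy [0.14 0.19] w 0.0841 f [-0.7 -0.7  0.1]
```

Run:
```python
from h import *
t=cv2.imread('pics/top3.png');cv2.imwrite('pics/top3c.png',cv2.resize(t[120:240,180:380],None,fx=4,fy=4,interpolation=cv2.INTER_CUBIC))
```

```text
(no output)
```

View pics/top3c.png

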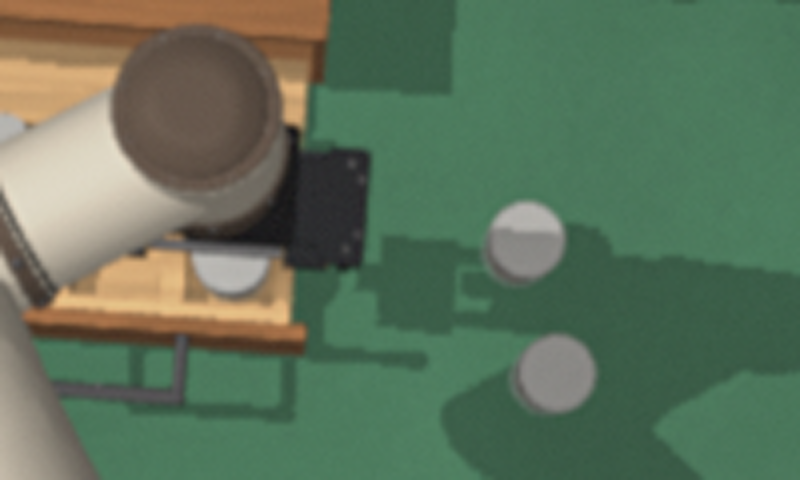

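E (crop (526,239)) and F (557,373) have not moved, though both are partly in shadow. E is next.

```bash
python3 -m handwheel '[[[1,-0.006,-0.0445,0,0,0,0],[1,-0.006,-0.0445,0,0,0,0],[1,-0.006,-0.0445,0,0,0,0],[1,-0.006,-0.0445,0,0,0,0],[1,-0.006,-0.0445,0,0,0,0]]]' 20
python3 -m handwheel '[[[1,0,0,0.03,0,0,0],[1,0,0,0.02,0,0,0],[1,0,0,0,0,0,0],[1,0,0,0,0,0,0]]]' 20
python3 - <<'E'
from h import *
go([.552,-.11,.032],177.5)
E
```

```text
t: 39.3
position: [0.5504, -0.1121, 0.1667]
tcp_rot: [0.023, 1.0, -0.0, -0.002]
ft_force: [0.5, -0.1, 0.0]
width: 0.0872
gripper_force: 0.0
t: 39.7
position: [0.5511, -0.1105, 0.1176]
tcp_rot: [0.023, 1.0, -0.0, -0.001]
ft_force: [0.4, 0.3, 1.1]
width: 0.0869
gripper_force: 0.0
pos [ 0.5511 -0.1105  0.1176] shift [-1.1  0.6 85.6] yaw 177.34 turn z -0.16 tilt turn xy [-0.04 -0.13] w 0.0869 f [0.4 0.3 1.1]
```

```bash
python3 -m handwheel '[[[1,-0.001,0,0.03,0,0,0],[1,0,0,0.03,0,0,0],[1,0,0,0.018,0,0,0],[1,0,0,0.007,0,0,0],[1,0,0,0,0,0,0]]]' 20
python3 -m handwheel '[[[0,0,0,0,0,0,0],[0,0,0,0,0,0,0],[0,0,0,0,0,0,0],[0,0,0,0,0,0,0],[0,0,0,0,0,0,0]]]' 20
python3 -m handwheel '[[[0,0,0,0,0,0,0],[0,0,0,0,0,0,0]]]' 20
python3 -m handwheel '[[[0,0,0,-0.03,0,0,0],[0,0,0,-0.04,0,0,0],[0,0,0,-0.04,0,0,0],[0,0,0,-0.02,0,0,0],[0,0,0,0,0,0,0]]]' 20
python3 -m handwheel '[[[0,0.004,0.044,0,0,0,0],[0,0.004,0.044,0,0,0,0],[0,0.004,0.044,0,0,0,0],[0,0.004,0.044,0,0,0,0],[0,0.004,0.044,0,0,0,0]]]' 20
python3 -m handwheel '[[[0,0.004,0.044,0,0,0,0],[0,0.005,0.045,0,0,0,0],[0,0,0,0.035,0,0,0],[0,0,0,0.03,0,0,0],[0,0,0,0,0,0,0]]]' 20
python3 -m handwheel '[[[0,0,0,0,0,0,0],[0,0,0,0,0,0,0]]]' 20
python3 - <<'E'
from h import *
go([*pocket('front',0),.0445],177.5)
E
```

```text
t: 40.2
position: [0.5527, -0.1101, 0.0335]
tcp_rot: [0.023, 1.0, -0.0, -0.0]
ft_force: [0.7, 0.9, 1.0]
width: 0.0871
gripper_force: 0.0
t: 40.7
position: [0.5527, -0.1105, 0.0339]
tcp_rot: [0.023, 1.0, -0.0, 0.0]
ft_force: [-0.8, 0.1, 1.5]
width: 0.0574
gripper_force: 20.0
t: 40.9
position: [0.5527, -0.1105, 0.0339]
tcp_rot: [0.023, 1.0, -0.0, 0.0]
ft_force: [-1.2, 1.4, 4.5]
width: 0.058
gripper_force: 20.0
t: 41.4
position: [0.5543, -0.1104, 0.1666]
tcp_rot: [0.023, 1.0, 0.0, 0.004]
ft_force: [0.3, -0.0, -1.8]
width: 0.0575
gripper_force: 20.0
t: 41.9
position: [0.5413, 0.1116, 0.1613]
tcp_rot: [0.024, 1.0, -0.001, -0.002]
ft_force: [-0.1, -0.6, -0.4]
width: 0.0574
gripper_force: 20.0
t: 42.4
position: [0.5335, 0.1976, 0.0921]
tcp_rot: [0.024, 1.0, -0.003, -0.006]
ft_force: [-0.7, -0.4, -1.7]
width: 0.0574
gripper_force: 20.0
t: 42.6
position: [0.5389, 0.1997, 0.0995]
tcp_rot: [0.023, 1.0, 0.0, 0.001]
ft_force: [0.4, 1.0, -0.7]
width: 0.0574
gripper_force: 20.0
pos [0.5389 0.1997 0.0995] shift [ 3.3  0.8 55. ] yaw 177.31 turn z -0.19 tilt turn xy [0.05 0.11] w 0.0574 f [ 0.4  1.  -0.7]
```

```bash
python3 -m handwheel '[[[0,0.0025,0.0005,0.02,0,0,0],[0,0,0,0.02,0,0,0],[0,0,0,0.01,0,0,0],[0,0,0,0.0055,0,0,0],[0,0,0,0,0,0,0]]]' 20
python3 - <<'E'
from h import *
go([*pocket('front',0),.0445],177.5)
E
python3 -m handwheel '[[[0.8,0,0,0,0,0,0],[0.8,0,0,0,0,0,0],[0.8,0,0,0,0,0,0],[0.8,0,0,-0.03,0,0,0],[0.8,0,0,-0.045,0,0,0]]]' 20
python3 -m handwheel '[[[1,0,0,-0.05,0,0,0],[1,0,0,0,0,0,0]]]' 20
python3 - <<'E'
from h import *
t=cv2.cvtColor(r.capture('top'),cv2.COLOR_RGB2BGR)
cv2.imwrite('pics/top4.png',cv2.resize(t[120:240,180:380],None,fx=4,fy=4,interpolation=cv2.INTER_CUBIC))
go([.4515,-.134,.17],177.5)
E
```

```text
t: 43.1
position: [0.5367, 0.2005, 0.0441]
tcp_rot: [0.023, 1.0, 0.001, 0.001]
ft_force: [-0.3, 0.4, -1.9]
width: 0.0573
gripper_force: 20.0
pos [0.5367 0.2005 0.0441] shift [ 1.   0.1 -0.4] yaw 177.33 turn z -0.17 tilt turn xy [0.06 0.13] w 0.0573 f [-0.3  0.4 -1.9]
t: 43.6
position: [0.5337, 0.1991, 0.1162]
tcp_rot: [0.024, 1.0, -0.002, -0.003]
ft_force: [0.3, 0.5, 0.6]
width: 0.0692
gripper_force: 0.0
t: 43.8
position: [0.5398, 0.2024, 0.1762]
tcp_rot: [0.023, 1.0, 0.004, 0.007]
ft_force: [1.1, 0.2, 0.7]
width: 0.0789
gripper_force: 0.0
pos [0.5376 0.2016 0.1725] shift [  70.5 -339.2   -0. ] yaw 177.34 turn z -0.16 tilt turn xy [0.33 0.46] w 0.0821 f [-0.4 -0.5  0.3]
```

View pics/top4.png

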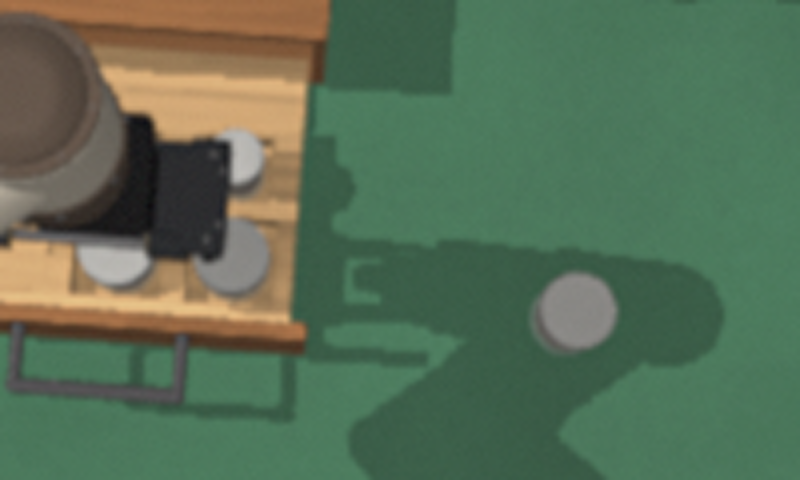

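F was knocked; its cap is now at crop (577,311), which is full-picture (324,197.5). I'll measure it again.

Run:
```python
from h import *
t=cv2.cvtColor(r.capture('top'),cv2.COLOR_RGB2BGR);s=cv2.cvtColor(r.capture('scene'),cv2.COLOR_RGB2BGR)
def cap(n,im,g,thr):
    u,v=map(int,w2px(n,g));h=cv2.cvtColor(im,cv2.COLOR_BGR2HSV)
    m=((h[...,1]<45)&(h[...,2]>thr)).astype(np.uint8);k,l,st,ce=cv2.connectedComponentsWithStats(m)
    i=1+np.argmin(np.linalg.norm(ce[1:]-[u,v],axis=1)+1e3*(st[1:,4]<40));print(n,h[v,u],st[i],ce[i].round(1),px2w(n,*ce[i],.062).round(4))
p=px2w('top',323.9,197.4,.062);print(p)
for th in(100,115,125):cap('top',t,p,th);cap('scene',s,p,th)
go([*p[:2],.17],177.5)
```

```text
[ 0.49760637 -0.15006255  0.062     ]
top [ 23   7 138] [313 188  22  20 311] [323.8 197.2] [ 0.4982 -0.1498  0.062 ]
scene [ 48  10 125] [196 174  18  17 215] [204.3 181.2] [ 0.5015 -0.1479  0.062 ]
top [ 23   7 138] [315 188  19  19 272] [324.1 197.2] [ 0.4982 -0.1508  0.062 ]
scene [ 48  10 125] [196 174  17  14 181] [204.3 180.6] [ 0.4992 -0.1494  0.062 ]
top [ 23   7 138] [316 189  18  17 246] [324.2 197.1] [ 0.4986 -0.1508  0.062 ]
scene [ 48  10 125] [198 181  13   6  43] [202.8 183.4] [ 0.511  -0.1487  0.062 ]
pos [0.5351 0.2001 0.168 ] shift [  20.9 -351.6   -2.2] yaw 177.3 turn z -0.2 tilt turn xy [ 0.04 -0.  ] w 0.0855 f [ 0.  -0.7 -1.5]
```

F is now at about (0.499, -0.150).

```bash
python3 -m handwheel '[[[1,0.0025,-0.044,0,0,0,0],[1,0.0025,-0.044,0,0,0,0],[1,0.0025,-0.044,0,0,0,0],[1,0.0025,-0.044,0,0,0,0],[1,0.0025,-0.044,0,0,0,0]]]' 20
python3 -m handwheel '[[[1,0.0025,-0.044,0,0,0,0],[1,0.0025,-0.044,0,0,0,0],[1,0.0025,-0.044,0,0,0,0],[1,0,0,0.03,0,0,0],[1,0,0,0.02,0,0,0]]]' 20
python3 -m handwheel '[[[1,0,0,0,0,0,0],[1,0,0,0,0,0,0]]]' 20
python3 - <<'E'
from h import *
go([.499,-.15,.032],177.5)
t=cv2.cvtColor(r.capture('wrist'),cv2.COLOR_RGB2BGR);cv2.imwrite('pics/w5.png',t)
print(w2px('wrist',[.499,-.15,.062]))
E
```

```text
t: 44.45
position: [0.5112, -0.0208, 0.1662]
tcp_rot: [0.023, 1.0, -0.0, -0.002]
ft_force: [0.5, -0.7, 0.8]
width: 0.0873
gripper_force: 0.0
t: 44.95
position: [0.497, -0.1519, 0.1151]
tcp_rot: [0.025, 1.0, 0.0, -0.002]
ft_force: [-0.5, 1.3, -0.1]
width: 0.0868
gripper_force: 0.0
t: 45.15
position: [0.4986, -0.1506, 0.1171]
tcp_rot: [0.023, 1.0, -0.0, -0.001]
ft_force: [-0.6, 1.1, 0.8]
width: 0.0868
gripper_force: 0.0
pos [ 0.4986 -0.1506  0.1171] shift [-0.6  0.6 85.1] yaw 177.35 turn z -0.15 tilt turn xy [-0.03 -0.15] w 0.0868 f [-0.6  1.1  0.8]
[np.float64(249.25688684360384), np.float64(204.60202241107945)]
```

View pics/w5.png

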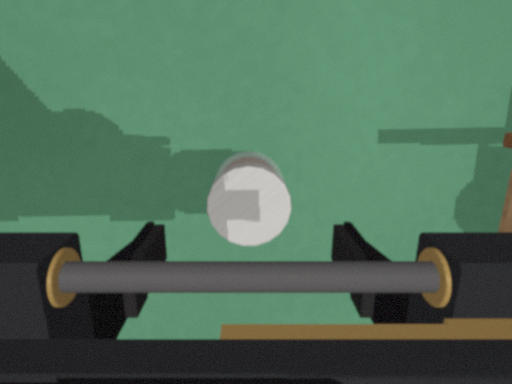

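The wrist picture shows the cap centred at (249,205), exactly where predicted, so I can grasp it.

```bash
python3 -m handwheel '[[[1,-0.001,0,0.03,0,0,0],[1,0,0,0.03,0,0,0],[1,0,0,0.018,0,0,0],[1,0,0,0.006,0,0,0],[1,0,0,0,0,0,0]]]' 20
python3 -m handwheel '[[[0,0,0,0,0,0,0],[0,0,0,0,0,0,0],[0,0,0,0,0,0,0],[0,0,0,0,0,0,0],[0,0,0,0,0,0,0]]]' 20
python3 -m handwheel '[[[0,0,0,0,0,0,0],[0,0,0,0,0,0,0]]]' 20
python3 -m handwheel '[[[0,0,0,-0.03,0,0,0],[0,0,0,-0.04,0,0,0],[0,0,0,-0.04,0,0,0],[0,0,0,-0.02,0,0,0],[0,0,0,0,0,0,0]]]' 20
python3 -m handwheel '[[[0,-0.002,0.044,0,0,0,0],[0,-0.002,0.044,0,0,0,0],[0,-0.002,0.044,0,0,0,0],[0,-0.002,0.044,0,0,0,0],[0,-0.002,0.044,0,0,0,0]]]' 20
python3 -m handwheel '[[[0,-0.002,0.044,0,0,0,0],[0,-0.002,0.044,0,0,0,0],[0,-0.002,0.044,0,0,0,0],[0,-0.002,0.044,0,0,0,0],[0,-0.003,0.044,0,0,0,0]]]' 20
python3 -m handwheel '[[[0,0,0,0,0,0,0],[0,0,0,0,0,0,0],[0,0,0,0.035,0,0,0],[0,0,0,0.025,0,0,0],[0,0,0,0,0,0,0]]]' 20
python3 -m handwheel '[[[0,0,0,0,0,0,0],[0,0,0,0,0,0,0]]]' 20
python3 - <<'E'
from h import *
go([*pocket('front',1),.0445],177.5)
E
```

```text
t: 45.7
position: [0.5005, -0.1503, 0.0341]
tcp_rot: [0.023, 1.0, -0.0, -0.0]
ft_force: [0.7, 0.5, 0.5]
width: 0.0872
gripper_force: 0.0
t: 46.2
position: [0.5003, -0.1506, 0.0344]
tcp_rot: [0.023, 1.0, -0.0, 0.0]
ft_force: [-0.8, 1.0, 2.4]
width: 0.0575
gripper_force: 20.0
t: 46.4
position: [0.5003, -0.1505, 0.0344]
tcp_rot: [0.023, 1.0, -0.0, 0.0]
ft_force: [-1.7, 1.2, 3.6]
width: 0.058
gripper_force: 20.0
t: 46.9
position: [0.5019, -0.1506, 0.1669]
tcp_rot: [0.023, 1.0, -0.0, 0.004]
ft_force: [-0.0, -0.2, -1.9]
width: 0.0573
gripper_force: 20.0
t: 47.4
position: [0.519, 0.0701, 0.1618]
tcp_rot: [0.024, 1.0, -0.0, -0.002]
ft_force: [1.2, -0.2, -1.8]
width: 0.0577
gripper_force: 20.0
t: 47.9
position: [0.5403, 0.2892, 0.1613]
tcp_rot: [0.023, 1.0, -0.001, -0.002]
ft_force: [-0.7, -0.3, -1.3]
width: 0.0575
gripper_force: 20.0
t: 48.4
position: [0.5385, 0.2844, 0.099]
tcp_rot: [0.025, 1.0, -0.003, -0.004]
ft_force: [-0.6, -0.2, -1.1]
width: 0.0579
gripper_force: 20.0
t: 48.6
position: [0.5426, 0.2879, 0.1055]
tcp_rot: [0.024, 1.0, 0.001, 0.001]
ft_force: [-0.5, 0.7, -0.5]
width: 0.0577
gripper_force: 20.0
pos [0.5426 0.2879 0.1055] shift [ 3.3  0.4 61. ] yaw 177.29 turn z -0.21 tilt turn xy [0.09 0.13] w 0.0577 f [-0.5  0.7 -0.5]
```

```bash
python3 -m handwheel '[[[0,0.0025,0.0005,0.02,0,0,0],[0,0,0,0.02,0,0,0],[0,0,0,0.013,0,0,0],[0,0,0,0.0085,0,0,0],[0,0,0,0,0,0,0]]]' 20
python3 - <<'E'
from h import *
go([*pocket('front',1),.0445],177.5)
E
python3 -m handwheel '[[[0.8,0,0,0,0,0,0],[0.8,0,0,0,0,0,0],[0.8,0,0,0,0,0,0],[0.8,0,0,-0.03,0,0,0],[0.8,0,0,-0.045,0,0,0]]]' 20
python3 -m handwheel '[[[0.4,0,0,-0.05,0,0,0],[0.4,0,0,-0.05,0,0,0],[0.4,0.037,-0.029,0,0,0,0],[0.4,0.037,-0.029,0,0,0,0],[0.4,0.038,-0.03,0,0,0,0]]]' 30
python3 -m handwheel '[[[0.4,0,0,0,0,0,-8],[0.4,0,0,0,0,0,-8],[0.4,0,0,0,0,0,-8],[0.4,0,0,0,0,0,-8],[0.4,0,0,0,0,0,-8]]]' 30
python3 -m handwheel '[[[0.4,0,0,0,0,0,-8],[0.4,0,0,0,0,0,-8],[0.4,0,0,0,0,0,-8],[0.4,0,0,0,0,0,-8],[0.4,0,0,0,0,0,-8]]]' 30
python3 -m handwheel '[[[0.4,0,0,0,0,0,-8],[0.4,0,0,0,0,0,-2],[0.4,0,0,0,0,0,0]]]' 30
python3 - <<'E'
from h import *
go([*H,.083],-92.5)
s=cv2.cvtColor(r.capture('scene'),cv2.COLOR_RGB2BGR);t=cv2.cvtColor(r.capture('top'),cv2.COLOR_RGB2BGR)
a=cv2.resize(s[190:330,170:370],(700,490),interpolation=cv2.INTER_CUBIC)
cv2.imwrite('pics/s6.png',a);cv2.imwrite('pics/t6.png',cv2.resize(t[120:200,150:270],None,fx=5,fy=5,interpolation=cv2.INTER_CUBIC))
E
```

```text
t: 49.1
position: [0.5402, 0.289, 0.0435]
tcp_rot: [0.023, 1.0, 0.0, 0.001]
ft_force: [-0.1, 0.8, -0.5]
width: 0.0576
gripper_force: 20.0
pos [0.5402 0.289  0.0435] shift [ 0.7 -0.5 -1. ] yaw 177.35 turn z -0.15 tilt turn xy [0.06 0.12] w 0.0576 f [-0.1  0.8 -0.5]
t: 49.6
position: [0.5375, 0.2873, 0.1154]
tcp_rot: [0.024, 1.0, -0.002, -0.003]
ft_force: [0.5, 0.6, 0.1]
width: 0.0693
gripper_force: 0.0
t: 50.1
position: [0.422, 0.2051, 0.2177]
tcp_rot: [0.024, 1.0, 0.0, 0.0]
ft_force: [-0.3, 0.7, -0.1]
width: 0.0391
gripper_force: 0.0
t: 50.6
position: [0.423, 0.2059, 0.2178]
tcp_rot: [-0.323, 0.946, 0.0, 0.0]
ft_force: [-0.5, -0.1, -0.2]
width: 0.0346
gripper_force: 0.0
t: 51.1
position: [0.4231, 0.2059, 0.2177]
tcp_rot: [-0.627, 0.779, 0.0, 0.0]
ft_force: [-0.1, -0.6, -0.3]
width: 0.0348
gripper_force: 0.0
t: 51.4
position: [0.4231, 0.2059, 0.2177]
tcp_rot: [-0.69, 0.724, 0.0, 0.0]
ft_force: [-0.0, -0.0, 0.5]
width: 0.0346
gripper_force: 0.0
pos [0.4231 0.2059 0.2177] shift [  0.5  -0.7 134.7] yaw -92.69 turn z -0.19 tilt turn xy [-0.02  0.03] w 0.0346 f [-0.  -0.   0.5]
```

View pics/s6.png

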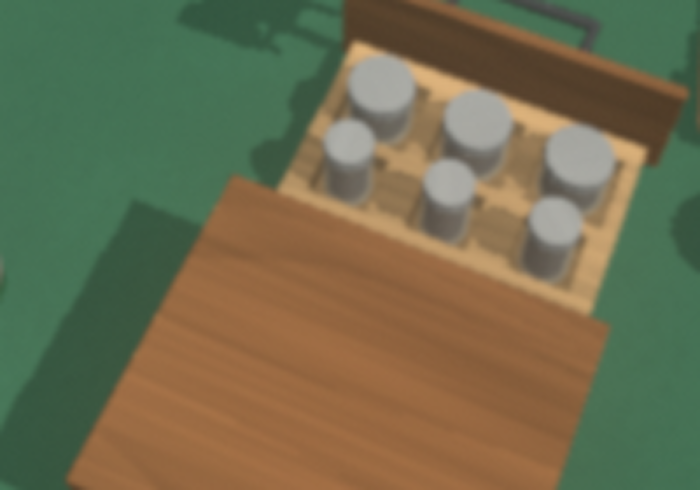

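View pics/t6.png

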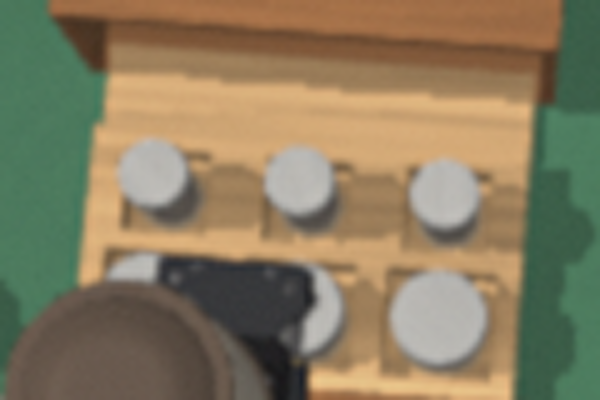

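All six jars stand upright, each in its own pocket. Now I'll grip the handle and close the drawer gently.

```bash
python3 -m handwheel '[[[0.4,0,-0.0005,0.04,0,0,0],[0.4,0,0,0.04,0,0,0],[0.4,0,0,0.035,0,0,0],[0.4,0,0,0.015,0,0,0],[0.4,0,0,0,0,0,0]]]' 40
python3 -m handwheel '[[[0,0,0,0,0,0,0],[0,0,0,0,0,0,0],[0,0,0,0,0,0,0],[0,0,0,0,0,0,0],[0,0,0,0,0,0,0]]]' 40
python3 -m handwheel '[[[0,0,-0.004,0,0,0,0],[0,0,-0.009,0,0,0,0],[0,0,-0.014,0,0,0,0],[0,0,-0.015,0,0,0,0],[0,0,-0.015,0,0,0,0]]]' 40
python3 -m handwheel '[[[0,0,-0.015,0,0,0,0],[0,0,-0.015,0,0,0,0],[0,0,-0.015,0,0,0,0],[0,0,-0.015,0,0,0,0],[0,0,-0.015,0,0,0,0]]]' 40
python3 - <<'E'
from h import *
go([.6333,.1965,.083],-92.6)
E
```

```text
t: 52.0
position: [0.4223, 0.2047, 0.0852]
tcp_rot: [-0.69, 0.724, 0.0, -0.003]
ft_force: [0.1, 0.4, 0.1]
width: 0.035
gripper_force: 0.0
t: 52.5
position: [0.4244, 0.2065, 0.0886]
tcp_rot: [-0.691, 0.723, -0.0, 0.001]
ft_force: [0.1, 0.8, 4.6]
width: 0.0109
gripper_force: 40.0
t: 53.0
position: [0.4814, 0.204, 0.0886]
tcp_rot: [-0.691, 0.723, 0.0, 0.001]
ft_force: [-1.9, 3.1, 4.9]
width: 0.0106
gripper_force: 40.0
t: 53.5
position: [0.5564, 0.2008, 0.0886]
tcp_rot: [-0.691, 0.723, 0.0, 0.001]
ft_force: [-2.0, 3.3, 4.8]
width: 0.0109
gripper_force: 40.0
pos [0.5564 0.2008 0.0886] shift [  0.8 -77.    5.7] yaw -92.66 turn z -0.06 tilt turn xy [-0.08  0.12] w 0.0109 f [-2.   3.3  4.8]
```

```bash
python3 -m handwheel '[[[0,0,-0.015,0,0,0,0],[0,0,-0.015,0,0,0,0],[0,0,-0.015,0,0,0,0],[0,0,-0.013,0,0,0,0],[0,0,-0.008,0,0,0,0]]]' 40
python3 -m handwheel '[[[0,0,-0.006,0,0,0,0],[0,0,-0.004,0,0,0,0],[0,0,-0.001,0,0,0,0],[0,0,0,0,0,0,0],[0,0,0,0,0,0,0]]]' 40
python3 - <<'E'
from h import *
go([.6333,.1965,.083],-92.6)
E
```

```text
t: 54.0
position: [0.623, 0.198, 0.0886]
tcp_rot: [-0.691, 0.723, -0.0, 0.002]
ft_force: [-1.2, 4.6, 6.1]
width: 0.0107
gripper_force: 40.0
t: 54.5
position: [0.6335, 0.1976, 0.0886]
tcp_rot: [-0.691, 0.723, -0.0, 0.002]
ft_force: [0.1, 5.0, 6.2]
width: 0.0107
gripper_force: 40.0
pos [0.6335 0.1976 0.0886] shift [1.1 0.1 5.6] yaw -92.64 turn z -0.04 tilt turn xy [-0.2   0.15] w 0.0107 f [0.1 5.  6.2]
```

```bash
python3 -m handwheel '[[[0,0,-0.002,0,0,0,0],[0,0,-0.001,0,0,0,0],[0,0,0,0,0,0,0]]]' 40
python3 -m handwheel '[[[0.4,0,0.001,0,0,0,0],[0.4,0,0,0,0,0,0],[0.4,0,0,0,0,0,0],[0.4,0,0,0,0,0,0]]]' 20
python3 -m handwheel '[[[0.4,0,0,-0.015,0,0,0],[0.4,0,0,-0.03,0,0,0],[0.4,0,0,-0.04,0,0,0],[0.4,0,0,-0.04,0,0,0],[0.4,0,0,-0.03,0,0,0]]]' 20
python3 -m handwheel '[[[0.4,0.04,0.03,0,0,0,0],[0.4,0.04,0.03,0,0,0,0],[0.4,0.04,0.03,0,0,0,0],[0.4,0.04,0.03,0,0,0,0],[0.4,0,0,0,0,0,0]]]' 20
python3 - <<'E'
from h import *
t=cv2.cvtColor(r.capture('top'),cv2.COLOR_RGB2BGR);cv2.imwrite('pics/t7.png',t)
E
```

```text
t: 54.8
position: [0.6337, 0.1975, 0.0886]
tcp_rot: [-0.691, 0.723, 0.001, -0.0]
ft_force: [-7.2, 5.8, 10.0]
width: 0.0106
gripper_force: 40.0
t: 55.2
position: [0.634, 0.1952, 0.0865]
tcp_rot: [-0.69, 0.724, 0.0, -0.001]
ft_force: [-0.3, 0.7, 0.6]
width: 0.0318
gripper_force: 0.0
t: 55.7
position: [0.635, 0.1956, 0.245]
tcp_rot: [-0.69, 0.724, -0.001, 0.001]
ft_force: [0.8, 0.2, 0.0]
width: 0.0349
gripper_force: 0.0
t: 56.2
position: [0.5026, 0.0379, 0.2425]
tcp_rot: [-0.689, 0.725, 0.001, -0.001]
ft_force: [1.4, 0.2, 0.9]
width: 0.035
gripper_force: 0.0
```

View pics/t7.png

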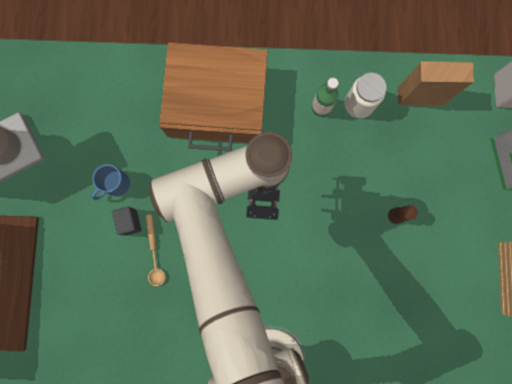

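The drawer is shut: the handle is back at (210,148) and stopped against its end. Mill, mug, tin and spoon have not moved, and the gripper touches nothing.

```bash
python3 -c "
from cell import r
print(r.finish_job())"
```

```text
the job is handed in; nothing more can be done
None
```

All six jars stand in pockets of their own size (three squat in front, three slim at the back), the drawer is shut, the mill, tea tin, mug and spoon look unmoved in the last top picture, and the job is handed in, though the hand-in gave back no verdict.

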